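# Lay out engine parts on the bench mat for reassembly

### The arm

A 7-joint arm with a two-finger parallel gripper is mounted at the origin on the work surface. World frame = base frame: x ahead of the robot, y to its left, z up, the work surface at z = 0. Lengths are in mm, angles in rad, forces in N, time in s.
With the tool pointing down it reaches from about 425 to 825 mm from the base axis. Payload 3.6 kg.
Tool frame: the origin (TCP) lies midway between the tips of the shut fingers; the grasp point (between the pads) lies 19 mm behind it; x points along the fingers, y is the direction in which the jaws open and shut, and the axes are right-handed (so a half turn about x gives the same grasp; the last joint's range is limited). The gripper opens to 85 mm and grips with 20 to 120 N. Pads are 22 mm wide; open, the fingers measure 114 mm over their backs; the gripper's body (76 mm by 85 mm) begins 54 mm behind the grasp point. The pads swing forward as they close: fully open they stand 13 mm farther back than shut.
Start: joints at [1.089, 0.615, -0.013, 1.423, 0.008, 1.103, -0.04], TCP at [285.54, -583.89, 203.897] pointing down, gripper open.
Joint ranges: [-3.12, 3.12], [-0.3, 2.06], [-1.34, 1.32], [0.26, 2.42], [-1.36, 4.5], [0.01, 1.98], [-2.84, 2.84]. Speed limits (rad/s): [2.79, 2.79, 3.14, 3.14, 3.14, 3.14, 3.14].

### API

Orientations are given as [roll, pitch, yaw] about the fixed x, y, z axes, in that order (R = Rz(yaw) Ry(pitch) Rx(roll)).
In Python, from bench import manip, viewer gives the robot as it stands. The module is installed in compiled form; this text tells all that it offers.
- The arm moves only by the tool drive_tool, never from a script. Its argument "targets" is a list of rows, each a list of 3 entries, a list of its own where there are three numbers: the finger opening in m, from 0 to 0.0854, then the shift along the world's x, y, z in m, then the turn, a rotation vector about the world's x, y, z in rad. A call has exactly 5 rows; each row shifts and turns the commanded pose from where the row before left it; what a row does not reach is not made up. A row lasts 1/8 s, in which the tool goes at most 62.5 mm and 10.7 degrees, less where a joint would pass 70% of its speed; a pose out of reach is approached as far as the arm can. A call with a gripper value outside its range is refused whole. The fingers move at their own pace and stop on an object; "grip_force" is the grip in N (left out, the last holds). Time passes only in rows, so rows that do not move let the fingers close, or fill a call up. It gives the time, the measured TCP pose, the force and the opening at its end, in the units of the state.
- manip.state(): the state, without advancing time (a new reading comes with each control period).
- viewer.grab_frame(name): name is "side" or "top" or "wrist"; returns a dict with "img" (420x560x3 uint8, red, green, blue), "fx", "fy", "cx", "cy" (pixels), "eye" and "orientation" of the camera in the world; the wrist camera has in their place "T_tool_cam" (4x4, takes a point from camera to tool coordinates, whose origin is the TCP and whose axes are the tool frame's). Camera axes: x right, y up, looking along -z (the intrinsics and any distortion apply to the point x, -y, -z); pixel columns grow to the right and rows downward; lengths in mm; the calibration is good to about 2 mm. The wrist camera is an equidistant fisheye: a pixel r from the principal point sees the ray r / f radians off the axis. A picture is of the moment at which its call begins: read the wrist's pose just before it. There is no depth.
- manip.sign_off(): hands the job in, once; it reports no verdict.
The state is a dict: "time_s": time; "joints": joint angles; "joint_velocities": joint speeds; "effort": joint torques, N m; "ee_pos": TCP position; "tcp_rot": TCP orientation; "contact_force": force on the tool from outside, world axes, zero at the start; "ft_torque": the same for the moment, N m; "grip_width": opening from 0.0 (shut) to 1.0 (fully open).
Only numpy, scipy, OpenCV 4.12 (cv2) and the standard library are available. Lean on these libraries where they do the work, as an engineer would, in place of code of your own. Each camera call takes 0.05 s, during which the arm holds its last target.

### The job

Lay the four loose engine parts out on the green mat ready for reassembly: stand the piston midway between the finned cylinder head and the round clutch drum, lay the gear flat in front of the drum (on the robot's side) with the ball bearing centred flat on top of the gear, and stand the spacer tube behind the head (on the side away from the robot). In front and behind mean squarely opposite the middle of the drum or head, at right angles to the row that the two form, with a clear gap of about 25 mm. Leave the head and the drum where they stand and let go of everything.

Things in the scene. Friction and masses are not known exactly. Their poses are not given: they have to be found in the camera images.
- head: Finned aluminium cylinder head, a square block 96 x 96 mm and 50 mm high, standing on the green mat (mat: 290 x 390 mm, 3 mm thick, top at z = 0.003, slightly turned on the bench). Origin at the centre of its underside. Its x axis points away from the robot at right angles to the row of head and drum (behind = +x), its y axis lies along the row; z up. Head and drum stand 208 to 224 mm apart, centre to centre, either one to the left. It is loose (0.9 kg) and must stay put.
- drum: Round clutch drum of dark steel and aluminium with twelve upright fingers round its rim and copper and steel plates inside, 100 mm in diameter and 40 mm high, standing on the mat. Origin at the centre of its underside; axes parallel to those of the head (in front = -x). It is loose (0.95 kg) and must stay put.
- piston_mid (a point): Piston: plain aluminium cylinder 54 mm in diameter and 48 mm high, crown up, two dark ring grooves near the top, dark pin hole through the skirt; 0.1 to 0.2 kg. It stands on the bench (z = 0) beside the mat. Point: its centre, half-way up (24 mm above its underside); z axis up along the cylinder.
- gear_mid (a point): Gear: toothed steel disc 60 mm in diameter over the teeth, 18 mm high, dark centre spot 20 mm wide; about 0.3 kg. It lies flat on the bench beside the mat. Its top is flat and can be stacked on. Point: its centre, half-way up (9 mm above its underside); z axis up.
- bearing_mid (a point): Ball bearing: bright smooth steel disc 44 mm in diameter and 16 mm high with a dark ring of balls on top; about 0.1 kg. It lies flat on the bench beside the mat. Point: its centre, half-way up (8 mm above its underside); z axis up.
- spacer_mid (a point): Spacer tube: plain aluminium tube, 28 mm outside and 18 mm inside diameter, 45 mm high, standing upright on the bench beside the mat; about 0.06 kg. Point: its centre, half-way up (22.5 mm above its underside); z axis up along the tube. (A smaller solid steel socket, 24 mm wide and 32 mm high, and a spark plug lie on the mat from the start, near the middle of its front and back edges; they are not part of the job.)
Not all that is in view belongs to the job. What is shaped like the drum but turquoise is not meant. Leave any purple look-alike of the part that bears bearing_mid alone.

How it is judged:
By the outcome, as a careful person would: the job done as asked, in the order asked, and still so for the second after the job is handed in, with the robot touching nothing.
It also fails if it takes over 102 s, if anything falls off the work surface, if the arm or the gripper's body presses on something with over 40 N, if the wrist force passes 120 N, or if a joint passes its speed limit or range.

## Working session

There is one attempt and no reset: what is moved stays moved. The work goes in short steps, Python scripts to look and compute and a tool call to move; the robot and the scene stay as the last step left them, time stands still between calls to the robot, and variables do not carry over. Pictures are saved under pics/ and viewed, and the job is handed in when it is done.

Besides the shell and the picture viewer there is one more tool, called after ">>>" by a JSON object that holds its "name" and its "arguments". drive_tool: Moves the arm, as the interface text tells. Its arguments: {"type":"object","properties":{"targets":{"type":"array","items":{"type":"array"}},"grip_force":{"type":"number"}},"required":["targets"]}

```bash
mkdir -p pics
cat > h.py <<'E'
from bench import manip, viewer
import numpy as np, cv2, pickle
def save(name,fn):
    s=manip.state(); f=viewer.grab_frame(name); cv2.imwrite(f'pics/{fn}.png',f['img'][:,:,::-1]); pickle.dump((s,f),open(f'pics/{fn}.pkl','wb')); return s,f
E
python3 - <<'E'
from h import *
print(manip.state())
for n in('top','side','wrist'):
    s,f=save(n,n+'0'); print({k:v for k,v in f.items() if k!='img'})
E
```

```text
{'time_s': 0.0, 'joints': array([ 1.08951587,  0.61591473, -0.01263065,  1.42494544,  0.00809459,
        1.103418  , -0.04041708]), 'joint_velocities': array([ 1.60738752e-03, -1.78384720e-03,  1.69795862e-03,  7.40401177e-04,
       -1.42397768e-03,  9.18193599e-05,  3.90889677e-04]), 'effort': array([ 8.75952592e-04, -4.69217885e+01,  2.59016538e-01, -1.71032631e+01,
        9.81171179e-03,  9.50077898e-03,  2.38099085e-05]), 'ee_pos': array([ 285.15776307, -583.14857145,  202.72571143]), 'tcp_rot': array([-1.56067876,  1.56816073,  2.03575335]), 'contact_force': array([-0.37009726,  0.48910691, -0.08779044]), 'ft_torque': array([0.00816666, 0.01672009, 0.00018914]), 'grip_width': 0.9992245786560574}
{'fx': 415.82516536675325, 'fy': 415.82516536675325, 'cx': 276.36982905976447, 'cy': 211.5772600397558, 'eye': array([ 221.98386032,  -26.28383611, 1038.99292299]), 'orientation': array([ 0.19532795,  0.01680784, -1.6000566 ])}
{'fx': 493.4477077626985, 'fy': 493.4477077626985, 'cx': 279.3750835691014, 'cy': 214.12489723246867, 'eye': array([ 37.96768891, 858.52807213, 719.893275  ]), 'orientation': array([ 0.96627595,  0.01896487, -2.75709378])}
{'fx': 325.19226210127806, 'fy': 325.19226210127806, 'cx': 273.42397774014177, 'cy': 210.7126322311284, 'T_tool_cam': array([[ 5.17796033e-04,  3.12273809e-01, -9.49992000e-01,
        -1.70121678e+02],
       [ 9.99999014e-01, -1.40175795e-03,  8.42777923e-05,
         3.46525461e-01],
       [-1.30534109e-03, -9.49991107e-01, -3.12274227e-01,
        -7.98261225e+01],
       [ 0.00000000e+00,  0.00000000e+00,  0.00000000e+00,
         1.00000000e+00]])}
```

View pics/top0.png

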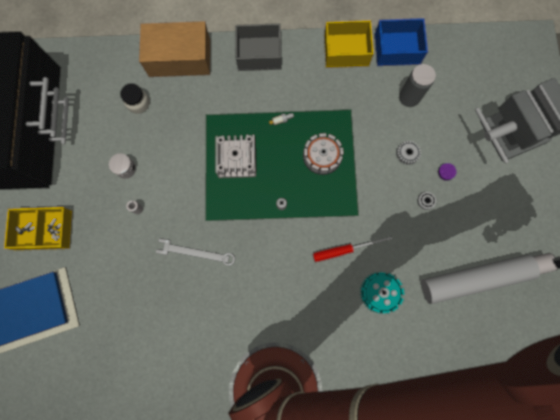

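View pics/side0.png

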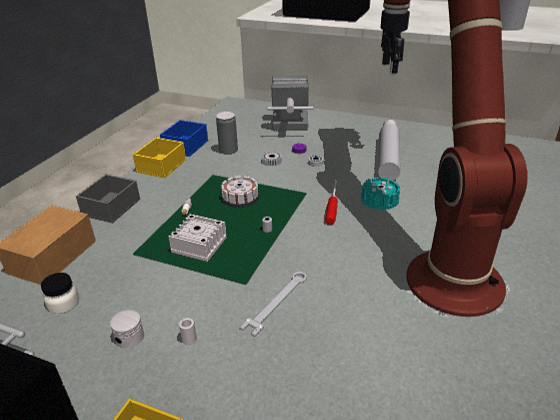

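View pics/wrist0.png

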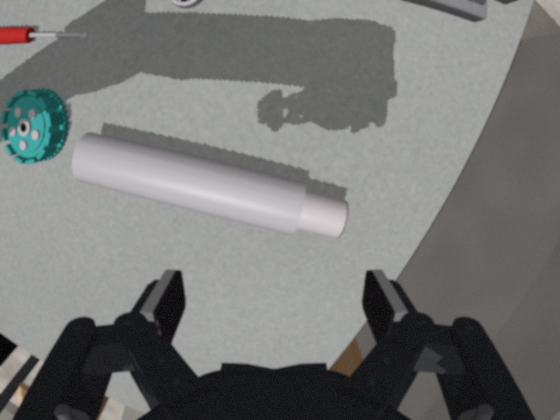

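The top view shows x upward and y to the left. The candidates are:
- **Piston:** the plain cylinder at (121,165). It could be confused with the jar at (133,97) or the grey can at (418,85).
- **Gear:** toothed, at (407,152).
- **Bearing:** (428,200). The purple disc at (447,171) is its look-alike.
- **Spacer:** (132,206). The socket on the mat is at (281,203).
- **Drum:** (324,153). The turquoise one is at (382,293).
- **Head:** (235,156).

I'll enlarge these.

Run:
```python
import cv2
im=cv2.imread('pics/top0.png')
def c(x0,y0,x1,y1,k): return cv2.resize(im[y0:y1,x0:x1],None,fx=k,fy=k,interpolation=cv2.INTER_CUBIC)
cv2.imwrite('pics/c_mat.png',c(200,105,360,225,5))
a=c(100,145,160,220,6); b=c(385,135,465,210,6)
cv2.imwrite('pics/c_parts.png',cv2.hconcat([a,b[:a.shape[0]]][0:1]+[b]))
```

```text
(no output)
```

View pics/c_mat.png

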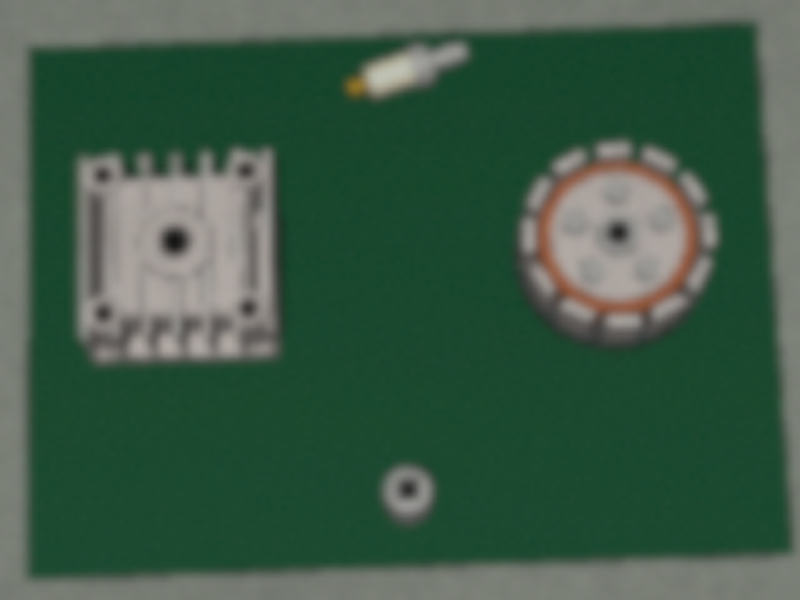

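View pics/c_parts.png

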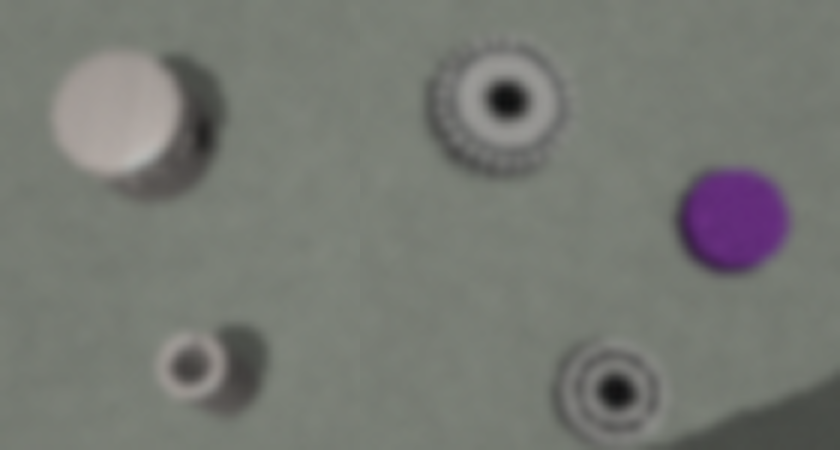

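```bash
cat >> h.py <<'E'
from scipy.spatial.transform import Rotation as R
def ray(f,px,s=None):
    u,v=px
    if 'eye' in f:
        d=np.array([(u-f['cx'])/f['fx'],-(v-f['cy'])/f['fy'],-1.]); Rm=R.from_euler('xyz',f['orientation']).as_matrix(); o=f['eye']
    else:
        T=f['T_tool_cam']; p=np.array([u-f['cx'],v-f['cy']]); r=np.hypot(*p); th=r/f['fx']
        d=np.array([p[0]/r*np.sin(th),-p[1]/r*np.sin(th),-np.cos(th)])
        Rt=R.from_euler('xyz',s['tcp_rot']).as_matrix(); Rm=Rt@T[:3,:3]; o=np.array(s['ee_pos'])+Rt@T[:3,3]
    return o,Rm@d
def at(f,px,z,s=None):
    o,d=ray(f,px,s); return o+d*(z-o[2])/d[2]
def proj(f,P,s=None):
    P=np.asarray(P,float)
    if 'eye' in f:
        q=R.from_euler('xyz',f['orientation']).as_matrix().T@(P-f['eye']); return np.array([f['cx']+f['fx']*q[0]/-q[2],f['cy']-f['fy']*q[1]/-q[2]])
    T=f['T_tool_cam'];Rt=R.from_euler('xyz',s['tcp_rot']).as_matrix();Rm=Rt@T[:3,:3];o=np.array(s['ee_pos'])+Rt@T[:3,3]
    q=Rm.T@(P-o);a=np.array([q[0],-q[1]]);n=np.hypot(*a);th=np.arctan2(n,-q[2]);return np.array([f['cx'],f['cy']])+a/n*th*f['fx']
def un(px,k,x0,y0): return ((px[0]+.5)/k-.5+x0,(px[1]+.5)/k-.5+y0)
def ld(fn): return pickle.load(open(f'pics/{fn}.pkl','rb'))
E
python3 - <<'E'
from h import *
s,f=ld('top0')
np.set_printoptions(precision=1,suppress=True)
M=lambda p:un(p,5,200,105)
B=lambda p:un((p[0]-360,p[1]),6,385,135)
A=lambda p:un(p,6,100,145)
for n,p,z in [('head',M((174,241)),53),('drum',M((618,233)),40),('gear',B((508,100)),18),('bear',B((616,391)),16),('pist',A((116,112)),48),('spac',A((190,366)),45),('purple',B((735,218)),16),('sock',M((408,490)),35)]:
    print(n,np.array(p),at(f,p,z))
for c in [(30,48),(756,24),(792,552),(30,577)]: print('mat',at(f,M(c),3))
for c in [(104,176),(246,171),(104,313),(249,309)]: print('hh',at(f,M(c),53))
E
```

```text
head [234.4 152.8] [570.1  84.7  53. ]
drum [323.2 151.2] [ 571.1 -137.6   40. ]
gear [409.2 151.2] [ 570.9 -360.1   18. ]
bear [427.2 199.8] [ 442.7 -394.    16. ]
pist [118.9 163.2] [554.6 375.1  48. ]
spac [131.2 205.6] [445.7 340.9  45. ]
purple [447.1 170.9] [ 515.9 -451.5   16. ]
sock [281.2 202.6] [443.3 -27.8  35. ]
mat [698.7 166.4   3. ]
mat [ 698. -221.    3.]
mat [ 411.9 -220.9    3. ]
mat [411.5 165.3   3. ]
hh [605.6 119.6  53. ]
hh [605.7  48.2  53. ]
hh [533.9 119.8  53. ]
hh [533.5  47.9  53. ]
```

Run:
```python
from h import *
np.set_printoptions(precision=3,suppress=True)
s,f=ld('wrist0')
print(R.from_euler('xyz',s['tcp_rot']).as_matrix())
print(at(f,(280,210),0,s), at(f,(280,100),0,s))
```

```text
[[-0.001  0.439 -0.898]
 [ 0.002 -0.898 -0.439]
 [-1.    -0.002  0.   ]]
[ 251.009 -608.609    0.   ] [ 367.69  -550.765    0.   ]
```

>>> {"name": "drive_tool", "arguments": {"targets": [[0.0854, [0.015, 0.035, 0.01], [0, 0, -0.05]], [0.0854, [0.025, 0.055, 0.01], [0, 0, -0.1]], [0.0854, [0.025, 0.058, 0.01], [0, 0, -0.1]], [0.0854, [0.025, 0.058, 0.01], [0, 0, -0.1]], [0.0854, [0.025, 0.054, 0.01], [0, 0, -0.1]]], "grip_force": 40}}

```text
time_s: 0.78
ee_pos: [400.0, -324.3, 253.6]
tcp_rot: [-1.655, 1.57, 1.488]
contact_force: [1.0, -0.7, 0.5]
grip_width: 1.001
```

Run:
```python
from h import *
s,f=save('wrist','w1'); print(s)
```

```text
{'time_s': 0.775, 'joints': array([ 0.59033016,  0.35514383,  0.06838531,  1.73602421, -0.02789649,
        1.0516487 , -0.90064423]), 'joint_velocities': array([-0.94913434, -0.29301142,  0.07502028,  0.22752397, -0.01551042,
        0.05472116, -1.63905683]), 'effort': array([  4.91137192, -34.44199204,   1.21669929, -16.09540522,
         0.10092506,   0.14340683,   1.09960232]), 'ee_pos': array([ 399.95729238, -324.26979161,  253.58293108]), 'tcp_rot': array([-1.6554206 ,  1.57025276,  1.48801376]), 'contact_force': array([ 1.02237852, -0.71325469,  0.53684704]), 'ft_torque': array([-0.02756527, -0.05080942, -0.02662381]), 'grip_width': 1.0013739391308092}
```

View pics/w1.png

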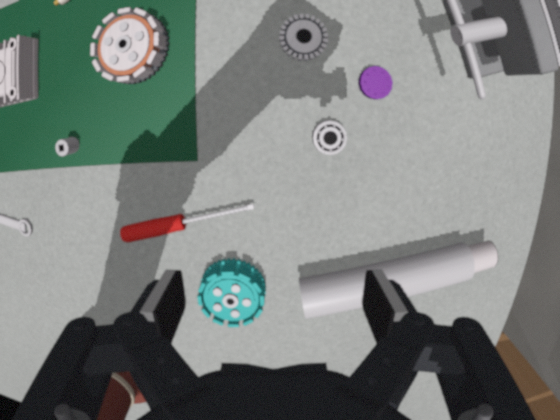

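>>> {"name": "drive_tool", "arguments": {"targets": [[0.0854, [0.028, 0.06, 0.0], [0, 0, 0]], [0.0854, [0.028, 0.06, 0.0], [0, 0, 0]], [0.0854, [0.028, 0.06, 0.0], [0, 0, 0]], [0.0854, [0.028, 0.058, 0.0], [0, 0, 0]], [0.0854, [0.018, 0.04, 0.0], [0, 0, 0]]]}}

```text
time_s: 1.45
ee_pos: [524.7, -57.0, 253.2]
tcp_rot: [-1.554, 1.57, 1.596]
contact_force: [1.1, -0.8, 0.1]
grip_width: 0.997
```

Run:
```python
from h import *
viewer.grab_frame('wrist');viewer.grab_frame('wrist');viewer.grab_frame('wrist')
s,f=save('wrist','w2'); print(s)
```

```text
{'time_s': 1.6, 'joints': array([ 0.08762588,  0.37646209, -0.02821587,  1.70198857,  0.01029871,
        1.06394251, -1.50272819]), 'joint_velocities': array([ 0.05087668, -0.01183157,  0.07204726,  0.01827202,  0.02514756,
        0.00688227,  0.00532081]), 'effort': array([ -1.67221874, -35.55965781,  -1.01488799, -17.03467727,
        -0.20146762,  -0.05388195,  -0.05393262]), 'ee_pos': array([524.47071308, -57.10188618, 252.94809179]), 'tcp_rot': array([-1.20515023,  1.56928522,  1.94813122]), 'contact_force': array([ 0.13946322, -0.88141809,  0.04312483]), 'ft_torque': array([-0.07930529,  0.01468873,  0.01503206]), 'grip_width': 0.9986405780465302}
```

View pics/w2.png

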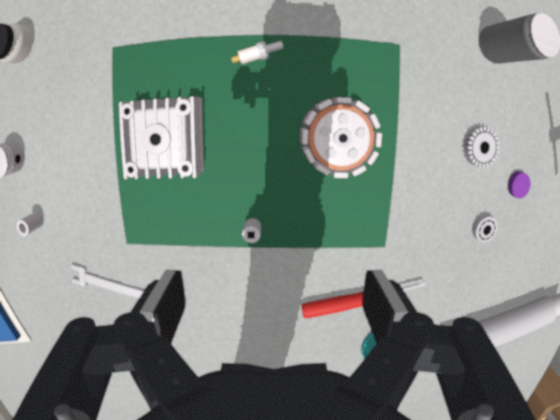

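Run:
```python
import cv2
im=cv2.imread('pics/w2.png')
def c(x0,y0,x1,y1,k): return cv2.resize(im[y0:y1,x0:x1],None,fx=k,fy=k,interpolation=cv2.INTER_CUBIC)
cv2.imwrite('pics/c2a.png',c(110,85,220,190,7)[:600])
cv2.imwrite('pics/c2b.png',c(290,88,400,188,6))
cv2.imwrite('pics/c2c.png',c(455,110,545,250,4))
cv2.imwrite('pics/c2d.png',c(0,130,60,245,5))
```

```text
(no output)
```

View pics/c2a.png

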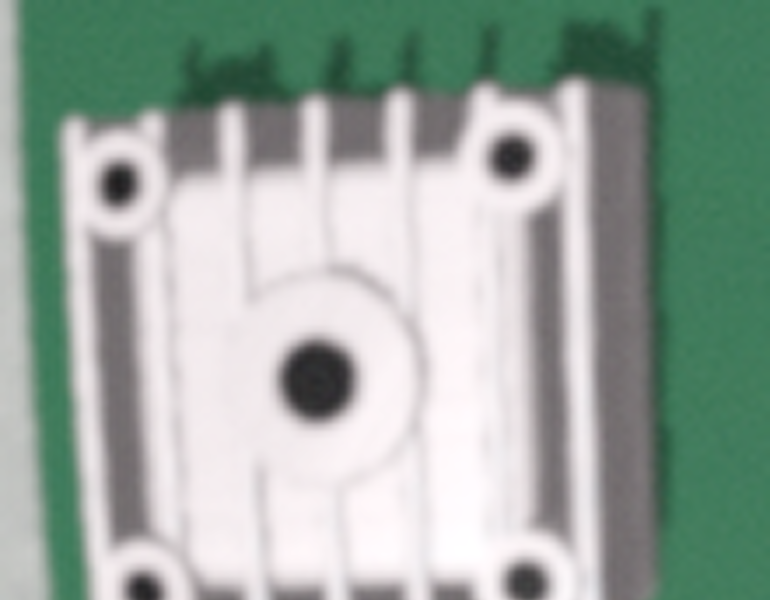

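View pics/c2b.png

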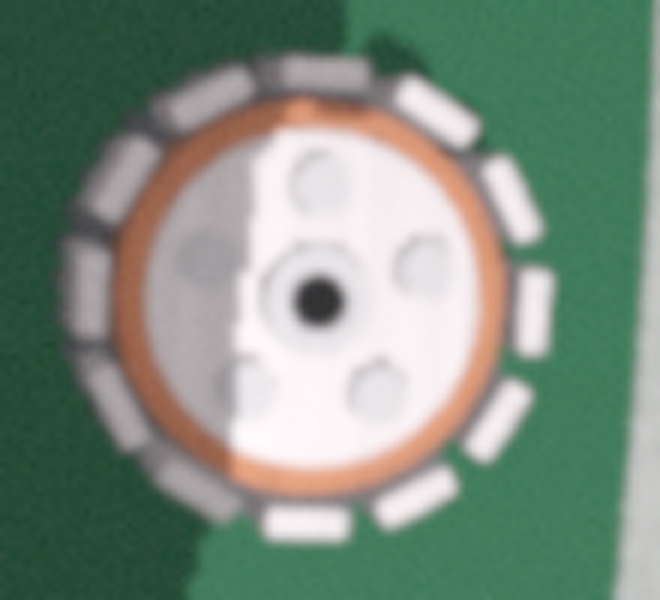

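View pics/c2c.png

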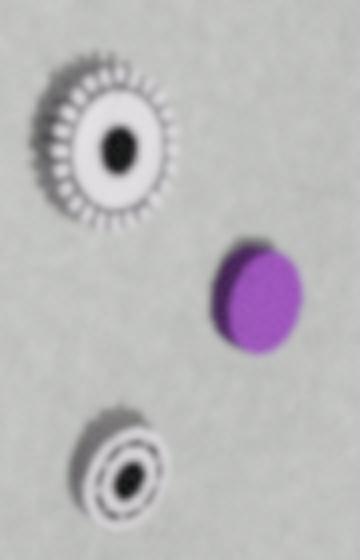

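View pics/c2d.png

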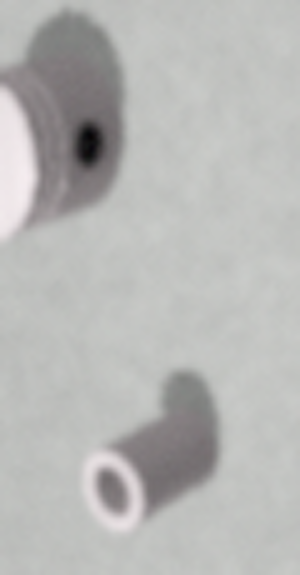

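Run:
```python
from h import *
np.set_printoptions(precision=1,suppress=True)
s,f=ld('w2')
H=lambda p:un(p,7,110,85)
D=lambda p:un(p,6,290,88)
C=lambda p:un(p,4,455,110)
E=lambda p:un(p,5,0,130)
hs=[at(f,H(p),53,s)[:2] for p in [(119,185),(511,157),(146,588),(525,580)]]
print('head holes',np.array(hs),np.mean(hs,0),'cent',at(f,H((317,380)),53,s))
print('head tl tr',at(f,H((62,118)),53,s),at(f,H((587,78)),53,s))
fg=[at(f,D(p),43,s)[:2] for p in [(87,285),(533,312),(325,73),(308,525),(208,92),(415,498),(122,180),(499,420),(115,405),(513,200),(200,492),(438,110)]]
fg=np.array(fg)
A=np.c_[2*fg,np.ones(12)];x=np.linalg.lstsq(A,(fg**2).sum(1),rcond=None)[0];print('drum fit',x[:2],np.sqrt(x[2]+x[0]**2+x[1]**2))
print('drum hub',at(f,D((318,302)),43,s),at(f,D((318,302)),33,s))
print('gear',at(f,C((118,151)),18,s),'bear',at(f,C((130,480)),16,s),'spacer',at(f,E((114,489)),45,s))
s1,f1=ld('w1')
print('w1 gear',at(f1,(303,37),18,s1),'bear',at(f1,(330,137),16,s1))
```

```text
head holes [[606.2 120. ]
 [606.5  48.1]
 [535.  119.4]
 [535.1  48.1]] [570.7  83.9] cent [570.4  83.9  53. ]
head tl tr [618.8 130.9  53. ] [619.1  35.   53. ]
drum fit [ 571.4 -137.9] 45.37593648160341
drum hub [ 570.9 -138.3   43. ] [ 570.  -140.4   33. ]
gear [ 571.5 -360.9   18. ] bear [ 443.5 -396.5   16. ] spacer [446.8 339.   45. ]
w1 gear [ 569.9 -360.1   18. ] bear [ 443.9 -395.7   16. ]
```

The wrist and top views agree to about 1 mm, with the head at (570.5, 84) and the drum at (571, -138), 222 mm apart. I'm going to the piston next, turning the jaws to lie along x.

>>> {"name": "drive_tool", "arguments": {"targets": [[0.0854, [0.005, 0.03, 0.0], [0, 0, 0.15]], [0.0854, [0.005, 0.045, 0.0], [0, 0, 0.18]], [0.0854, [0.005, 0.045, 0.0], [0, 0, 0.18]], [0.0854, [0.005, 0.045, -0.01], [0, 0, 0.18]], [0.0854, [0.005, 0.045, -0.01], [0, 0, 0.18]]]}}

```text
time_s: 2.28
ee_pos: [549.4, 148.1, 233.2]
tcp_rot: [1.017, 1.569, -1.247]
contact_force: [-0.6, -1.2, 0.4]
grip_width: 1.003
```

>>> {"name": "drive_tool", "arguments": {"targets": [[0.0854, [0.005, 0.045, -0.01], [0, 0, 0.18]], [0.0854, [0.0, 0.045, -0.01], [0, 0, 0.18]], [0.0854, [0.0, 0.035, -0.01], [0, 0, 0.18]], [0.0854, [0.0, 0.02, 0], [0, 0, 0.16]], [0.0854, [0, 0, 0], [0, 0, 0]]]}}

```text
time_s: 2.9
ee_pos: [554.0, 294.2, 202.8]
tcp_rot: [-1.319, 1.57, -2.888]
contact_force: [0.7, -0.6, 0.1]
grip_width: 1.0
```

Run:
```python
from h import *
s,f=save('wrist','w3'); print(s)
print(R.from_euler('xyz',s['tcp_rot']).as_matrix().round(3))
```

```text
{'time_s': 2.9, 'joints': array([-0.263158  ,  0.61409187, -0.44848585,  1.48602244,  0.2826411 ,
        1.10706788, -0.76481335]), 'joint_velocities': array([ 0.02056016, -0.0184638 ,  0.04852834,  0.01444728,  0.00688803,
        0.00768518, -0.03151915]), 'effort': array([-8.51341244e-01, -4.44283605e+01, -4.93624225e+00, -1.65711737e+01,
       -2.65013252e-02, -5.66891371e-02,  1.85584319e-01]), 'ee_pos': array([553.97926021, 294.1792967 , 202.80946838]), 'tcp_rot': array([-1.31927527,  1.56966857, -2.88758675]), 'contact_force': array([ 0.65101641, -0.56466846,  0.06647921]), 'ft_torque': array([0.00540088, 0.01600347, 0.0008377 ]), 'grip_width': 1.000451131782235}
[[-0.001  1.     0.002]
 [-0.     0.002 -1.   ]
 [-1.    -0.001  0.   ]]
```

View pics/w3.png

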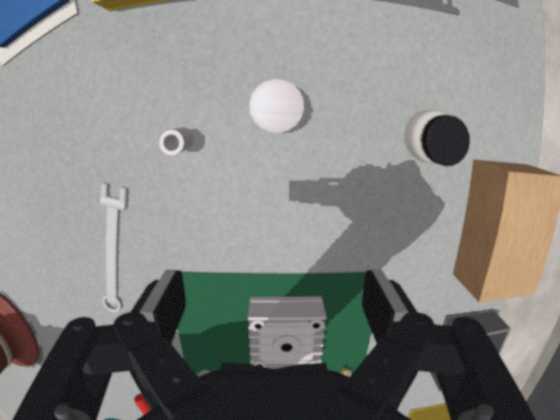

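Run:
```python
from h import *
np.set_printoptions(precision=1,suppress=True)
s,f=ld('w3')
im=cv2.cvtColor(f['img'],cv2.COLOR_RGB2GRAY)
_,b=cv2.threshold(im,195,255,0); n,l,st,c=cv2.connectedComponentsWithStats(b)
for i in range(1,n):
    if st[i,4]>150: print(st[i],c[i])
for p in [(276.5,106)]: print(at(f,p,48,s),at(f,(250,106),48,s),at(f,(303.5,106),48,s))
print(at(f,(172.5,142),45,s))
```

```text
[  0   3  76  62 875] [36.4 32.7]
[ 249   79   54   53 2201] [275.4 105.2]
[543 108  17  37 329] [551.1 125.5]
[415 113  24  34 165] [421.7 125.7]
[159 130  24  25 243] [170.4 142.3]
[100 185  24 117 945] [110.7 239.4]
[556.4 375.4  48. ] [530.3 375.5  48. ] [583.  375.8  48. ]
[448.6 340.9  45. ]
```

>>> {"name": "drive_tool", "arguments": {"targets": [[0.0854, [0.002, 0.04, -0.04], [0, 0, 0]], [0.0854, [0.0, 0.041, -0.045], [0, 0, 0]], [0.0854, [0.0, 0.0, -0.05], [0, 0, 0]], [0.0854, [0.0, 0.0, -0.043], [0, 0, 0]], [0.0854, [0, 0, -0.018], [0, 0, 0]]], "grip_force": 40}}

```text
time_s: 3.58
ee_pos: [556.1, 371.3, 4.8]
tcp_rot: [-0.421, 1.565, -1.992]
contact_force: [-0.7, -0.2, 0.7]
grip_width: 1.003
```

>>> {"name": "drive_tool", "arguments": {"targets": [[0.0854, [0.0, 0.0, 0.0], [0, 0, 0]], [0.04, [0.0, 0.0, 0.0], [0, 0, 0]], [0.04, [0.0, 0.0, 0.0], [0, 0, 0]], [0.04, [0.0, 0.0, 0.0], [0, 0, 0]], [0.04, [0, 0, 0], [0, 0, 0]]]}}

```text
time_s: 4.2
ee_pos: [557.3, 376.8, 10.1]
tcp_rot: [2.164, 1.566, 0.597]
contact_force: [-0.1, 0.3, 6.8]
grip_width: 0.608
```

Run:
```python
from h import *
s,f=save('wrist','w4'); print(s['ee_pos'],s['grip_width'],s['contact_force'])
```

```text
[557.34121672 376.75233091  10.14858761] 0.607949368454522 [-0.12486003  0.25567964  6.75559462]
```

View pics/w4.png

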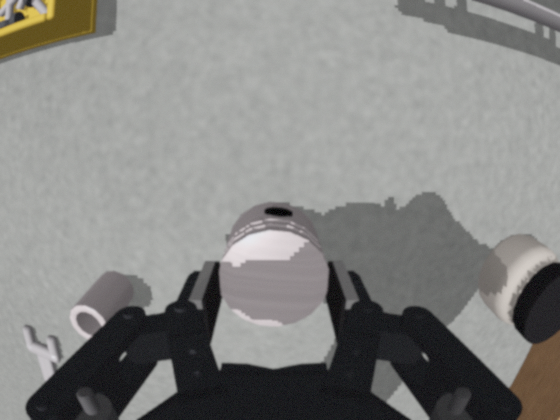

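Run:
```python
from h import *
np.set_printoptions(precision=1,suppress=True)
s,f=ld('w4')
im=f['img'].copy()
for c in [(557,375.3),(557.3,376.8)]:
  pts=[proj(f,[c[0]+27*np.cos(t),c[1]+27*np.sin(t),48],s) for t in np.linspace(0,6.28,60)]
  cv2.polylines(im,[np.int32(np.array(pts)*8)],True,(255,0,0) if c[1]<376 else (0,0,255),1,shift=3)
cv2.imwrite('pics/c4.png',cv2.resize(im[190:340,180:380],None,fx=4,fy=4)[:,:,::-1])
```

```text
(no output)
```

View pics/c4.png

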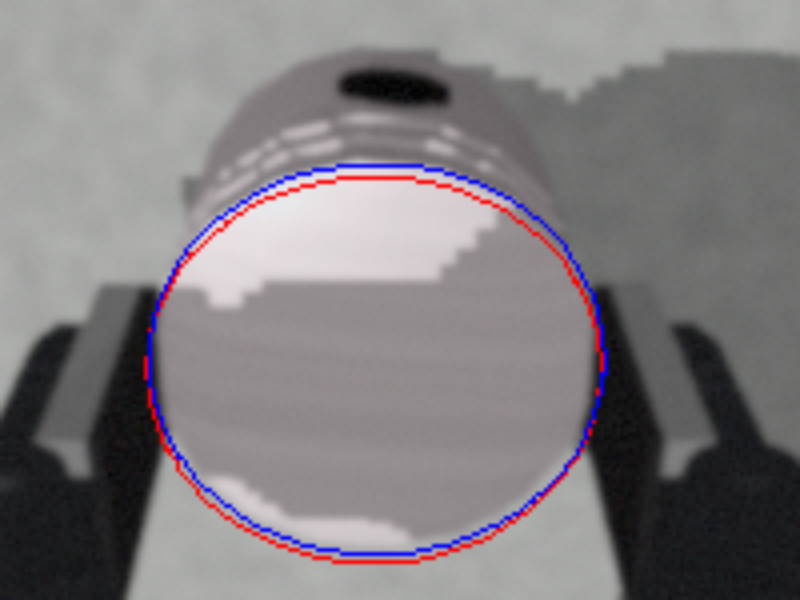

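>>> {"name": "drive_tool", "arguments": {"targets": [[0.04, [0.0, 0.0, 0.025], [0, 0, 0]], [0.04, [0.0, 0.0, 0.05], [0, 0, 0]], [0.04, [0.002, -0.025, 0.03], [0, 0, 0]], [0.04, [0.002, -0.045, 0.0], [0, 0, 0]], [0.04, [0.002, -0.05, 0], [0, 0, 0]]]}}

```text
time_s: 4.88
ee_pos: [561.8, 255.2, 113.3]
tcp_rot: [1.986, 1.569, 0.421]
contact_force: [0.8, -1.1, -3.4]
grip_width: 0.606
```

>>> {"name": "drive_tool", "arguments": {"targets": [[0.04, [0.002, -0.05, 0], [0, 0, 0]], [0.04, [0.002, -0.05, 0], [0, 0, 0]], [0.04, [0.002, -0.05, 0], [0, 0, 0]], [0.04, [0.002, -0.05, 0.0], [0, 0, 0]], [0.04, [0.0, -0.04, 0], [0, 0, 0]]]}}

```text
time_s: 5.5
ee_pos: [569.7, 12.7, 112.7]
tcp_rot: [0.177, 1.57, -1.392]
contact_force: [0.5, 0.2, -2.1]
grip_width: 0.608
```

>>> {"name": "drive_tool", "arguments": {"targets": [[0.04, [0.0, -0.025, 0], [0, 0, 0]], [0.04, [0.0, -0.012, 0], [0, 0, 0]], [0.04, [0.0, 0, 0], [0, 0, 0]], [0.04, [0.0, 0, 0.0], [0, 0, 0]], [0.04, [0.0, 0, 0], [0, 0, 0]]]}}

```text
time_s: 6.12
ee_pos: [569.9, -19.4, 112.6]
tcp_rot: [2.943, 1.57, 1.379]
contact_force: [-0.6, -0.6, -1.4]
grip_width: 0.605
```

Run:
```python
from h import *
s,f=save('wrist','w5'); print(s['ee_pos'],s['grip_width'],s['contact_force'],s['time_s'])
print(R.from_euler('xyz',s['tcp_rot']).as_matrix().round(3))
```

```text
[569.91858624 -19.4267418  112.5981742 ] 0.6046941175749618 [-0.6442456  -0.56438251 -1.42872671] 6.125
[[ 0.     1.     0.007]
 [ 0.001  0.007 -1.   ]
 [-1.     0.    -0.001]]
```

View pics/w5.png

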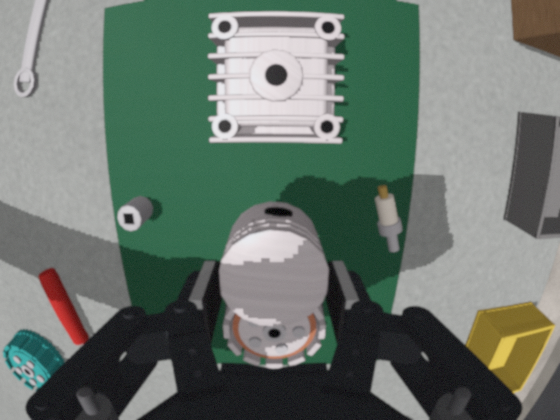

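>>> {"name": "drive_tool", "arguments": {"targets": [[0.04, [0.001, -0.0075, -0.01], [0, 0, -0.005]], [0.04, [0.0, 0, -0.03], [0, 0, 0]], [0.04, [0.0, 0, -0.03], [0, 0, 0]], [0.04, [0.0, 0, -0.015], [0, 0, 0]], [0.04, [0.0, 0, -0.005], [0, 0, 0]]]}}

```text
time_s: 6.8
ee_pos: [570.4, -29.0, 21.4]
tcp_rot: [-1.512, 1.569, -3.084]
contact_force: [-0.3, 0.6, -0.4]
grip_width: 0.604
```

>>> {"name": "drive_tool", "arguments": {"targets": [[0.04, [0.0, 0, -0.005], [0, 0, 0]], [0.04, [0.0, 0, -0.003], [0, 0, 0]], [0.04, [0.0, 0, -0.001], [0, 0, 0]], [0.04, [0.0, 0, 0], [0, 0, 0]], [0.04, [0.0, 0, 0], [0, 0, 0]]]}}

```text
time_s: 7.42
ee_pos: [571.1, -28.8, 13.7]
tcp_rot: [1.657, 1.57, 0.085]
contact_force: [0.0, -0.5, -1.2]
grip_width: 0.607
```

>>> {"name": "drive_tool", "arguments": {"targets": [[0.04, [0.0, 0.0015, 0], [0, 0, 0]], [0.04, [0.0, 0, -0.0005], [0, 0, 0]], [0.04, [0.0, 0, -0.0005], [0, 0, 0]], [0.04, [0.0, 0, -0.0005], [0, 0, 0]], [0.04, [0.0, 0, 0], [0, 0, 0]]]}}

```text
time_s: 8.05
ee_pos: [571.0, -27.0, 13.1]
tcp_rot: [1.324, 1.57, -0.248]
contact_force: [-3.1, 0.5, 6.9]
grip_width: 0.603
```

Run:
```python
from h import *
for i in range(3):
  s=manip.state(); print(s['ee_pos'],s['grip_width'],s['contact_force'],s['time_s']); viewer.grab_frame('wrist')
save('wrist','w6')
```

```text
[570.99605658 -27.01027167  13.12740571] 0.6031101844868717 [-3.08352134  0.46905407  6.92971229] 8.05
[570.9950236  -26.99680149  13.11880393] 0.6064964921976113 [-2.85292452  0.05398769  6.6557731 ] 8.1
[571.02710846 -27.02319991  13.15274914] 0.6052092015095396 [-2.57017014  0.08683049  7.45711746] 8.15
```

View pics/w6.png

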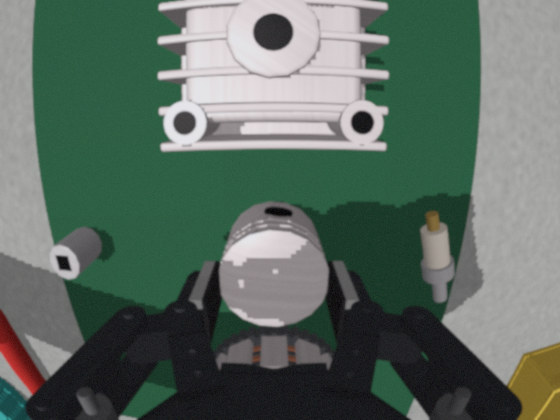

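>>> {"name": "drive_tool", "arguments": {"targets": [[0.0854, [0.0, 0, 0], [0, 0, 0]], [0.0854, [0.0, 0, 0], [0, 0, 0]], [0.0854, [0.0, 0, 0], [0, 0, 0]], [0.0854, [0.0, 0, 0.02], [0, 0, 0]], [0.0854, [0.0, 0, 0.04], [0, 0, 0]]]}}

```text
time_s: 8.88
ee_pos: [569.4, -27.5, 70.9]
tcp_rot: [-1.583, 1.566, 3.128]
contact_force: [0.6, 0.1, -0.0]
grip_width: 1.0
```

>>> {"name": "drive_tool", "arguments": {"targets": [[0.0854, [0.0, 0, 0.055], [0, 0, 0]], [0.0854, [0.0, -0.01, 0.05], [0, 0, -0.1]], [0.0854, [0.0, -0.045, 0.02], [0, 0, -0.18]], [0.0854, [0.0, -0.05, 0], [0, 0, -0.18]], [0.0854, [0.0, -0.05, 0], [0, 0, -0.18]]]}}

```text
time_s: 9.5
ee_pos: [570.8, -183.8, 197.4]
tcp_rot: [1.851, 1.57, -0.367]
contact_force: [0.8, 0.0, -0.6]
grip_width: 1.0
```

>>> {"name": "drive_tool", "arguments": {"targets": [[0.0854, [-0.005, -0.05, 0], [0, 0, -0.18]], [0.0854, [-0.01, -0.05, 0], [0, 0, -0.18]], [0.0854, [-0.01, -0.04, 0], [0, 0, -0.18]], [0.0854, [-0.01, -0.02, 0], [0, 0, -0.18]], [0.0854, [-0.005, -0.01, 0], [0, 0, -0.18]]]}}

```text
time_s: 10.12
ee_pos: [529.4, -354.4, 196.4]
tcp_rot: [0.287, 1.57, -2.834]
contact_force: [0.4, 0.4, 0.1]
grip_width: 0.994
```

Run:
```python
from h import *
viewer.grab_frame('wrist');viewer.grab_frame('wrist')
s,f=save('wrist','w7'); print(s['ee_pos'],s['joint_velocities'],s['time_s'])
print(R.from_euler('xyz',s['tcp_rot']).as_matrix().round(3))
```

```text
[ 529.55604078 -354.13426274  196.53584707] [-0.01359078 -0.00375838 -0.05802892  0.00217946  0.00407062  0.00265698
  0.080563  ] 10.225
[[-0.002  0.027 -1.   ]
 [-0.001 -1.    -0.027]
 [-1.     0.001  0.002]]
```

View pics/w7.png

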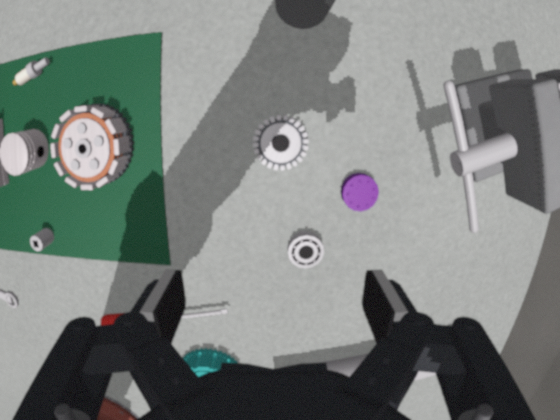

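Run:
```python
from h import *
np.set_printoptions(precision=1,suppress=True)
s,f=ld('w7')
print('gear',at(f,(281,143),18,s),'bear',at(f,(305.5,252),16,s),'purple',at(f,(360,191),16,s))
cv2.imwrite('pics/c7.png',cv2.resize(f['img'][100:280,240:400],None,fx=3.3,fy=3.3,interpolation=2)[:,:,::-1])
```

```text
gear [ 571.2 -361.7   18. ] bear [ 443.  -395.6   16. ] purple [ 520.4 -453.8   16. ]
```

View pics/c7.png

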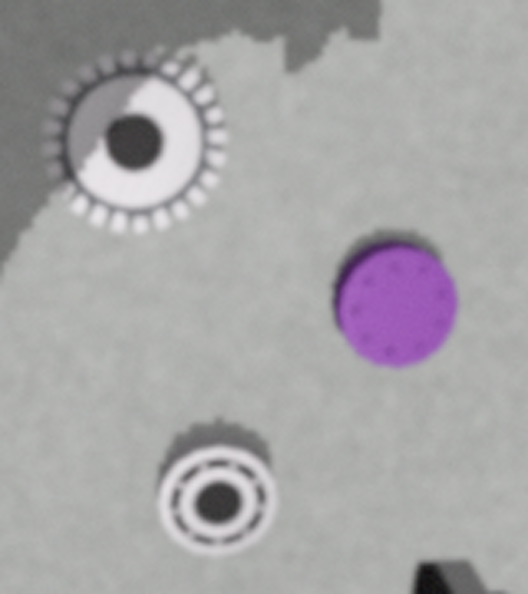

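>>> {"name": "drive_tool", "arguments": {"targets": [[0.0854, [0.02, -0.004, -0.04], [0, 0, -0.027]], [0.0854, [0.0215, -0.003, -0.055], [0, 0, 0]], [0.0854, [0.0, 0.0, -0.055], [0, 0, 0]], [0.0854, [0.0, 0.0, -0.03], [0, 0, 0]], [0.0854, [0, 0, -0.01], [0, 0, 0]]], "grip_force": 40}}

```text
time_s: 10.9
ee_pos: [571.6, -356.9, 4.3]
tcp_rot: [-0.837, 1.566, 2.312]
contact_force: [0.1, 0.3, -0.1]
grip_width: 1.002
```

Run:
```python
from h import *
for i in range(2):
  s=manip.state(); print(s['ee_pos'],s['grip_width'],s['contact_force'],s['time_s']); viewer.grab_frame('wrist')
save('wrist','w8')
```

```text
[ 571.63616631 -356.93735591    4.30000182] 1.0015649520058696 [ 0.11620492  0.30155563 -0.06764952] 10.9
[ 571.8753338  -357.46028011    4.59751543] 0.9999041587795959 [ 0.5480777  -0.16428859  0.57016379] 10.95
```

View pics/w8.png

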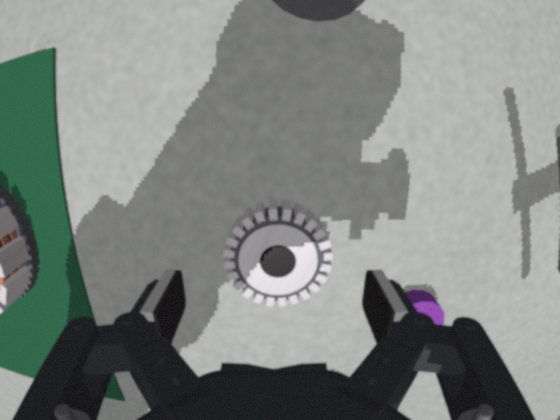

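Run:
```python
from h import *
np.set_printoptions(precision=1,suppress=True)
s,f=ld('w8')
print('gear',at(f,(277.5,261),18,s),s['ee_pos'])
```

```text
gear [ 571.7 -361.    18. ] [ 572.6 -358.3    6.3]
```

>>> {"name": "drive_tool", "arguments": {"targets": [[0.0854, [0.0, -0.003, -0.004], [0, 0, 0]], [0.0854, [0.0, 0, -0.004], [0, 0, 0]], [0.0854, [0.0, 0.0, 0], [0, 0, 0]], [0.05, [0.0, 0.0, 0], [0, 0, 0]], [0.05, [0, 0, 0], [0, 0, 0]]]}}

```text
time_s: 11.68
ee_pos: [572.5, -362.3, -0.9]
tcp_rot: [3.128, 1.571, -0.01]
contact_force: [0.1, 0.3, 0.0]
grip_width: 0.605
```

>>> {"name": "drive_tool", "arguments": {"targets": [[0.05, [0.0, 0, 0], [0, 0, 0]], [0.05, [0.0, 0, 0], [0, 0, 0]], [0.05, [0.0, 0.0, 0], [0, 0, 0]], [0.05, [0.0, 0.0, 0], [0, 0, 0]], [0.05, [0, 0, 0], [0, 0, 0]]]}}

```text
time_s: 12.3
ee_pos: [572.4, -362.3, -1.0]
tcp_rot: [-2.83, 1.571, 0.315]
contact_force: [0.4, 0.6, 0.3]
grip_width: 0.587
```

Run:
```python
from h import *
s,f=save('wrist','w9'); print(s['ee_pos'],s['grip_width'],s['contact_force'])
```

```text
[ 572.40262909 -362.31721245   -1.02651213] 0.5869746228776102 [0.36012123 0.64612111 0.32723481]
```

View pics/w9.png

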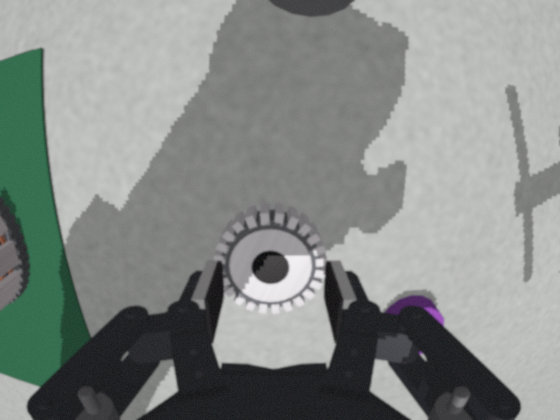

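Run:
```python
from h import *
s,f=ld('w9')
cv2.imwrite('pics/c9.png',cv2.resize(f['img'][190:340,180:380],None,fx=4,fy=4,interpolation=2)[:,:,::-1])
s,f=save('side','s9')
cv2.imwrite('pics/cs9.png',cv2.resize(f['img'][100:200,220:340],None,fx=6,fy=6,interpolation=2)[:,:,::-1])
print([proj(f,p) for p in [(571,-361,18),(572,-362,0)]])
```

```text
[array([271.65965452, 155.26341525]), array([271.64861759, 160.3199979 ])]
```

View pics/c9.png

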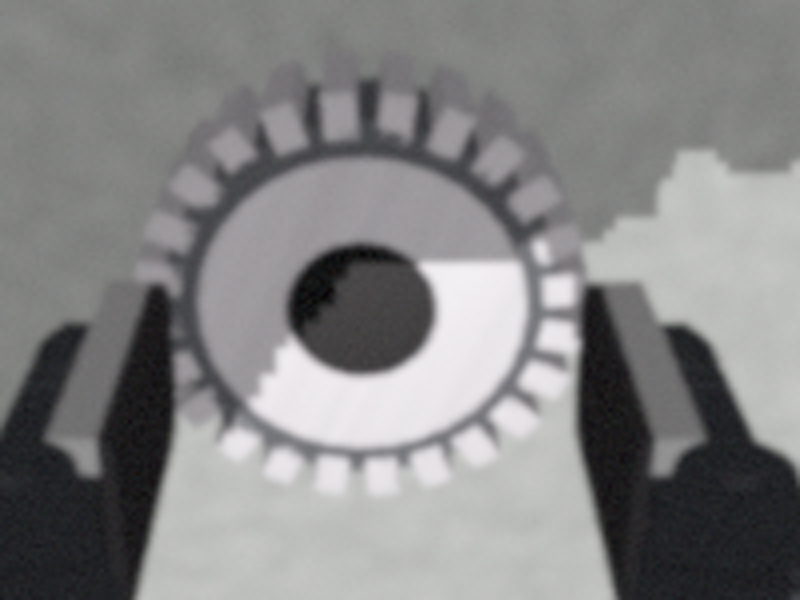

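View pics/cs9.png

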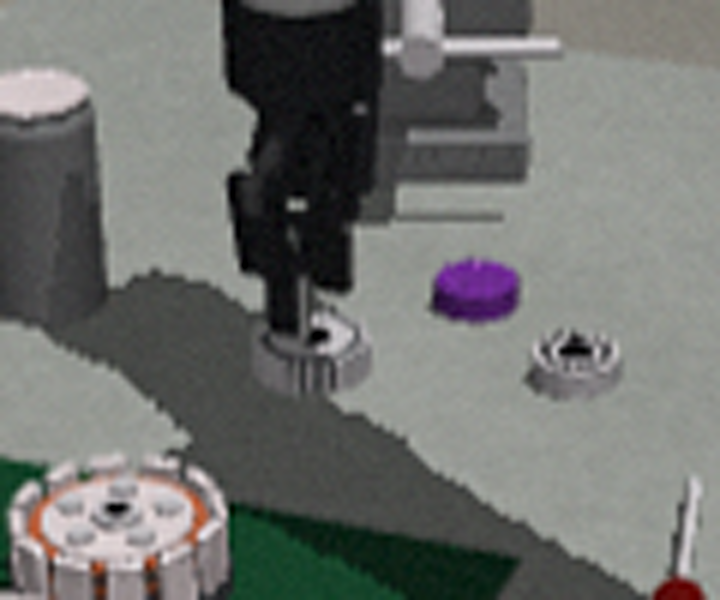

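Run:
```python
from h import *
np.set_printoptions(precision=1,suppress=True)
s,f=ld('s9')
for z in (0,5,10,15,20,25): print(z,[proj(f,(x,y,z)) for x,y in [(561,-330),(583,-330),(561,-337),(572,-387)]])
s,f=ld('w9')
print(at(f,(270.5,267),18,s), at(f,(270.5,267),22,s))
```

```text
0 [array([270.9, 165.7]), array([264.2, 164.5]), array([271.8, 164.7]), array([274.8, 156.7])]
5 [array([270.9, 164.3]), array([264.1, 163. ]), array([271.8, 163.2]), array([274.7, 155.2])]
10 [array([270.8, 162.8]), array([264. , 161.6]), array([271.7, 161.7]), array([274.7, 153.8])]
15 [array([270.8, 161.3]), array([264. , 160.1]), array([271.7, 160.2]), array([274.7, 152.3])]
20 [array([270.7, 159.8]), array([263.9, 158.6]), array([271.6, 158.8]), array([274.6, 150.9])]
25 [array([270.7, 158.3]), array([263.9, 157.1]), array([271.6, 157.3]), array([274.6, 149.4])]
[ 571.6 -361.3   18. ] [ 573.8 -361.3   22. ]
```

Run:
```python
from h import *
np.set_printoptions(precision=1,suppress=True)
s,f=ld('w9')
for z in (0,5,10,15,20,25,30,35): print(z,at(f,(222.5,261),z,s),at(f,(325.7,261),z,s))
s,f=ld('w4')
for z in (0,5,10,15,20,25,30,35): print(z,at(f,(219,262),z,s),at(f,(329,262),z,s))
```

```text
0 [ 565.6 -332.9    0. ] [ 565.9 -393.5    0. ]
5 [ 568.2 -333.8    5. ] [ 568.4 -392.6    5. ]
10 [ 570.7 -334.7   10. ] [ 571.  -391.7   10. ]
15 [ 573.3 -335.6   15. ] [ 573.5 -390.8   15. ]
20 [ 575.9 -336.4   20. ] [ 576.1 -389.9   20. ]
25 [ 578.4 -337.3   25. ] [ 578.6 -388.9   25. ]
30 [ 581.  -338.2   30. ] [ 581.2 -388.    30. ]
35 [ 583.6 -339.1   35. ] [ 583.8 -387.1   35. ]
0 [523.3 363.4  -0. ] [592.2 363.6   0. ]
5 [524.2 366.    5. ] [591.2 366.2   5. ]
10 [525.1 368.5  10. ] [590.2 368.7  10. ]
15 [526.  371.1  15. ] [589.2 371.3  15. ]
20 [526.9 373.7  20. ] [588.2 373.8  20. ]
25 [527.8 376.2  25. ] [587.3 376.4  25. ]
30 [528.8 378.8  30. ] [586.3 379.   30. ]
35 [529.7 381.4  35. ] [585.3 381.5  35. ]
```

The gear grasp failed: the opening reached its commanded value with no contact. The side view puts the fingertips about 25 mm up, above the gear. I'll open and go lower in steps, watching the force.

>>> {"name": "drive_tool", "arguments": {"targets": [[0.0854, [0.0, 0.001, 0], [0, 0, 0]], [0.0854, [0.0, 0, 0], [0, 0, 0]], [0.0854, [0.0, 0.0, -0.004], [0, 0, 0]], [0.0854, [0.0, 0.0, -0.004], [0, 0, 0]], [0.0854, [0, 0, 0], [0, 0, 0]]]}}

```text
time_s: 13.02
ee_pos: [571.9, -361.1, -9.8]
tcp_rot: [-0.565, 1.569, 2.579]
contact_force: [1.1, 0.1, -0.7]
grip_width: 1.0
```

Run:
```python
from h import *
s,f=save('wrist','w10'); print(s['ee_pos'],s['grip_width'],s['contact_force'])
s,f=save('side','s10')
cv2.imwrite('pics/cs10.png',cv2.resize(f['img'][110:190,230:330],None,fx=7,fy=7,interpolation=2)[:,:,::-1])
```

```text
[ 571.88288365 -361.06544157   -9.78446364] 1.0001283967891474 [ 1.07245508  0.09371564 -0.67760551]
```

View pics/cs10.png

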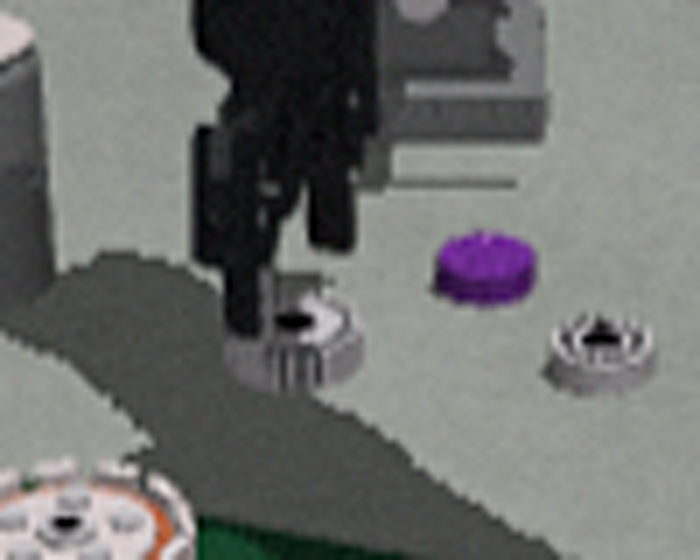

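>>> {"name": "drive_tool", "arguments": {"targets": [[0.0854, [0.0, 0, -0.004], [0, 0, 0]], [0.0854, [0.0, 0, -0.004], [0, 0, 0]], [0.0854, [0.0, 0.0, -0.003], [0, 0, 0]], [0.0854, [0.0, 0.0, 0], [0, 0, 0]], [0.0854, [0, 0, 0], [0, 0, 0]]]}}

```text
time_s: 13.75
ee_pos: [572.5, -361.4, -20.0]
tcp_rot: [2.887, 1.571, -0.251]
contact_force: [-0.4, -0.3, -0.7]
grip_width: 0.999
```

Run:
```python
from h import *
s,f=save('wrist','w11'); print(s['ee_pos'],s['grip_width'],s['contact_force'])
s,f=save('side','s11')
cv2.imwrite('pics/cs11.png',cv2.resize(f['img'][110:190,230:330],None,fx=7,fy=7,interpolation=2)[:,:,::-1])
```

```text
[ 572.47038774 -361.38854243  -20.00416591] 0.9985544188923731 [-0.40337081 -0.2500037  -0.725403  ]
```

View pics/cs11.png

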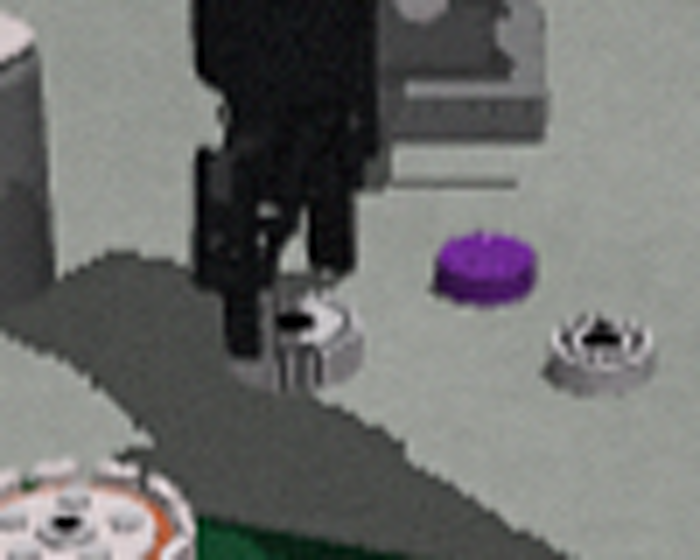

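View pics/w11.png

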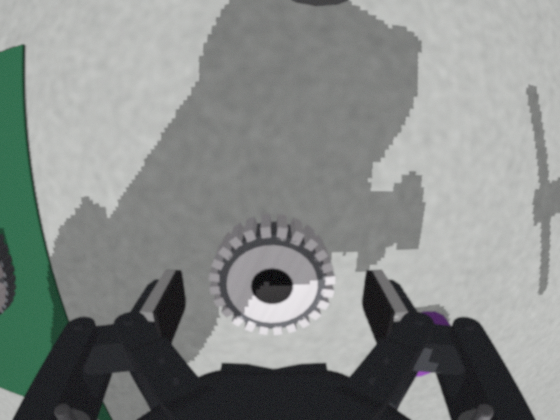

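>>> {"name": "drive_tool", "arguments": {"targets": [[0.0854, [0.0, 0, -0.003], [0, 0, 0]], [0.0854, [0.0, 0, -0.003], [0, 0, 0]], [0.0854, [0.0, 0.0, 0], [0, 0, 0]], [0.07, [0.0, 0.0, 0], [0, 0, 0]], [0.065, [0, 0, 0], [0, 0, 0]]]}}

```text
time_s: 14.48
ee_pos: [572.4, -361.4, -26.0]
tcp_rot: [2.832, 1.571, -0.307]
contact_force: [-0.1, -0.8, -0.2]
grip_width: 0.761
```

Run:
```python
from h import *
s,f=save('wrist','w12'); print(s['ee_pos'],s['grip_width'],s['contact_force'])
s,f=save('side','s12')
cv2.imwrite('pics/cs12.png',cv2.resize(f['img'][110:190,230:330],None,fx=7,fy=7,interpolation=2)[:,:,::-1])
```

```text
[ 572.44197596 -361.39197796  -25.96212405] 0.7608685152193148 [-0.06311108 -0.7993966  -0.22349655]
```

View pics/cs12.png

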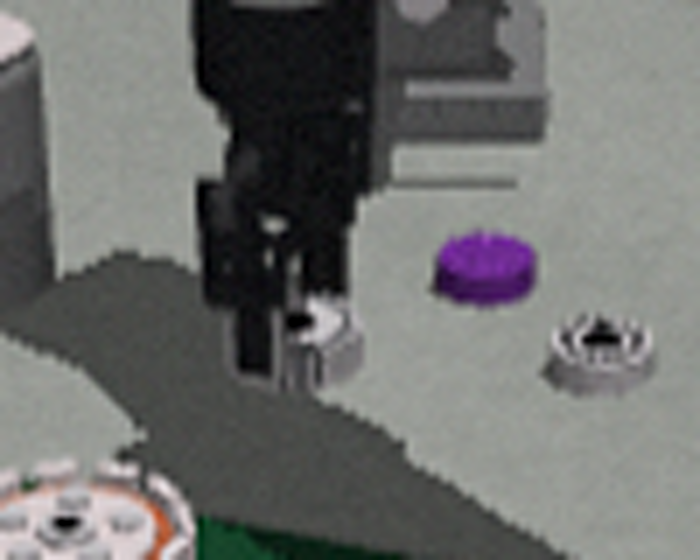

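View pics/w12.png

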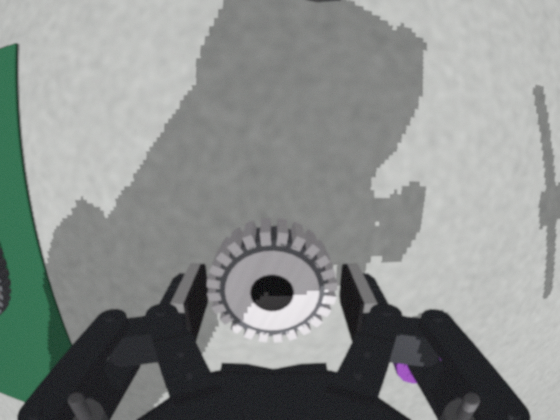

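>>> {"name": "drive_tool", "arguments": {"targets": [[0.05, [0.0, 0, 0], [0, 0, 0]], [0.05, [0.0, 0, 0], [0, 0, 0]], [0.05, [0.0, 0.0, 0], [0, 0, 0]], [0.05, [0.0, 0.0, 0], [0, 0, 0]], [0.05, [0, 0, 0], [0, 0, 0]]], "grip_force": 50}}

```text
time_s: 15.2
ee_pos: [572.7, -361.5, -25.4]
tcp_rot: [2.703, 1.57, -0.436]
contact_force: [-0.8, 1.2, 5.5]
grip_width: 0.683
```

Run:
```python
from h import *
np.set_printoptions(precision=1,suppress=True)
s,f=save('wrist','w13'); print(s['ee_pos'],s['grip_width'],s['contact_force'])
im=f['img'].copy()
for c in [(571.5,-361.3)]:
 for r in (30,10):
  pts=[proj(f,[c[0]+r*np.cos(t),c[1]+r*np.sin(t),18],s) for t in np.linspace(0,6.28,60)]
  cv2.polylines(im,[np.int32(np.array(pts)*8)],True,(255,0,0),1,shift=3)
cv2.imwrite('pics/c13.png',cv2.resize(im[200:350,180:380],None,fx=4,fy=4)[:,:,::-1])
```

```text
[ 572.7 -361.5  -25.4] 0.6828156718113785 [-0.8  1.2  5.5]
```

View pics/c13.png

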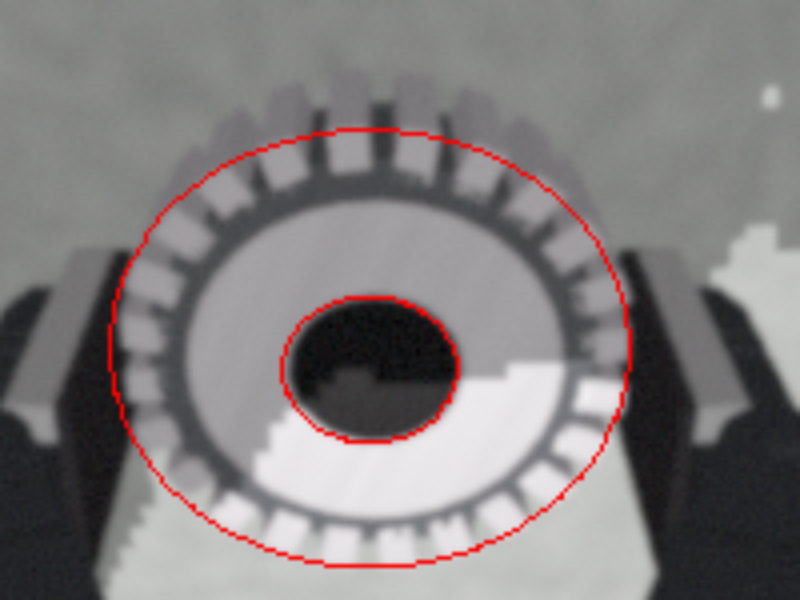

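>>> {"name": "drive_tool", "arguments": {"targets": [[0.05, [0.0, 0, 0.025], [0, 0, 0]], [0.05, [0.0, 0, 0.045], [0, 0, 0]], [0.05, [-0.01, 0.022, 0.02], [0, 0, 0]], [0.05, [-0.021, 0.045, 0], [0, 0, 0]], [0.05, [-0.021, 0.045, 0], [0, 0, 0]]]}}

```text
time_s: 15.88
ee_pos: [519.0, -247.8, 63.0]
tcp_rot: [-0.718, 1.569, 2.426]
contact_force: [0.4, 1.1, -3.1]
grip_width: 0.679
```

>>> {"name": "drive_tool", "arguments": {"targets": [[0.05, [-0.021, 0.045, 0], [0, 0, 0]], [0.05, [-0.019, 0.04, 0], [0, 0, 0]], [0.05, [-0.01, 0.02, 0], [0, 0, 0]], [0.05, [-0.003, 0.006, 0], [0, 0, 0]], [0.05, [0, 0, 0], [0, 0, 0]]]}}

```text
time_s: 16.5
ee_pos: [467.6, -138.9, 63.7]
tcp_rot: [1.665, 1.57, -1.474]
contact_force: [-0.5, -0.8, -3.0]
grip_width: 0.678
```

Run:
```python
from h import *
np.set_printoptions(precision=3,suppress=True)
s,f=save('wrist','w14'); print(s['ee_pos'],s['grip_width'],s['contact_force'])
print(R.from_euler('xyz',s['tcp_rot']).as_matrix().round(3))
```

```text
[ 467.566 -138.857   63.665] 0.6780464114672545 [-0.515 -0.797 -3.03 ]
[[ 0.     0.003 -1.   ]
 [-0.    -1.    -0.003]
 [-1.     0.    -0.   ]]
```

View pics/w14.png

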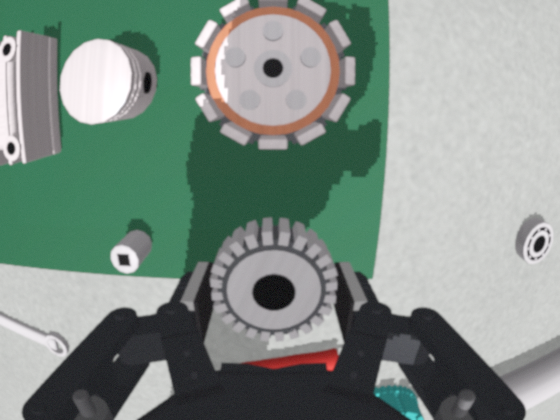

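Run:
```python
from h import *
np.set_printoptions(precision=1,suppress=True)
s,f=ld('w14')
fg=np.array([at(f,p,43,s)[:2] for p in [(199,73),(348,70),(273,143),(205,37),(340,31),(206,106),(342,103),(236,132),(311,131)]])
A=np.c_[2*fg,np.ones(len(fg))];x=np.linalg.lstsq(A,(fg**2).sum(1),rcond=None)[0];print('drum',x[:2],np.sqrt(x[2]+x[0]**2+x[1]**2))
print(at(f,(272,68),38,s),'piston',at(f,(101,81),51,s), 'gear', at(f,(273.5,292),107,s))
```

```text
drum [ 571.5 -139. ] 44.328803447840976
[ 571.4 -138.1   38. ] piston [569.5 -34.8  51. ] gear [ 466.7 -139.4  107. ]
```

>>> {"name": "drive_tool", "arguments": {"targets": [[0.05, [0.0, 0.001, -0.03], [0, 0, 0]], [0.05, [-0.001, 0, -0.035], [0, 0, 0]], [0.05, [0, 0, -0.012], [0, 0, 0]], [0.05, [0, 0, -0.004], [0, 0, 0]], [0.05, [0, 0, 0], [0, 0, 0]]]}}

```text
time_s: 17.18
ee_pos: [467.2, -137.9, -16.5]
tcp_rot: [2.858, 1.569, -0.281]
contact_force: [0.4, 0.3, -2.3]
grip_width: 0.67
```

>>> {"name": "drive_tool", "arguments": {"targets": [[0.05, [0.0, 0, -0.003], [0, 0, 0]], [0.05, [0, 0, -0.002], [0, 0, 0]], [0.05, [0, 0, -0.001], [0, 0, 0]], [0.05, [0, 0, 0], [0, 0, 0]], [0.05, [0, 0, 0], [0, 0, 0]]]}}

```text
time_s: 17.8
ee_pos: [466.6, -137.4, -22.5]
tcp_rot: [2.926, 1.57, -0.213]
contact_force: [-1.9, 0.8, 5.4]
grip_width: 0.677
```

Run:
```python
from h import *
np.set_printoptions(precision=1,suppress=True)
s,f=save('wrist','w15'); print(s['ee_pos'],s['grip_width'],s['contact_force'])
save('top','t15')
s,f=ld('t15'); im=f['img'].copy()
for c,r,z in [((570.9,-26.8),27,51),((570.5,84.2),48,53),((571.2,-137.9),50,43),((570.9,-34.8),27,51)]:
  pts=[proj(f,[c[0]+r*np.cos(t),c[1]+r*np.sin(t),z]) for t in np.linspace(0,6.28,60)]
  cv2.polylines(im,[np.int32(np.array(pts)*8)],True,(255,0,0),1,shift=3)
cv2.imwrite('pics/c15.png',cv2.resize(im[105:225,200:360],None,fx=5,fy=5)[:,:,::-1])
```

```text
[ 466.6 -137.4  -22.5] 0.6767945913482949 [-1.9  0.8  5.4]
```

View pics/c15.png

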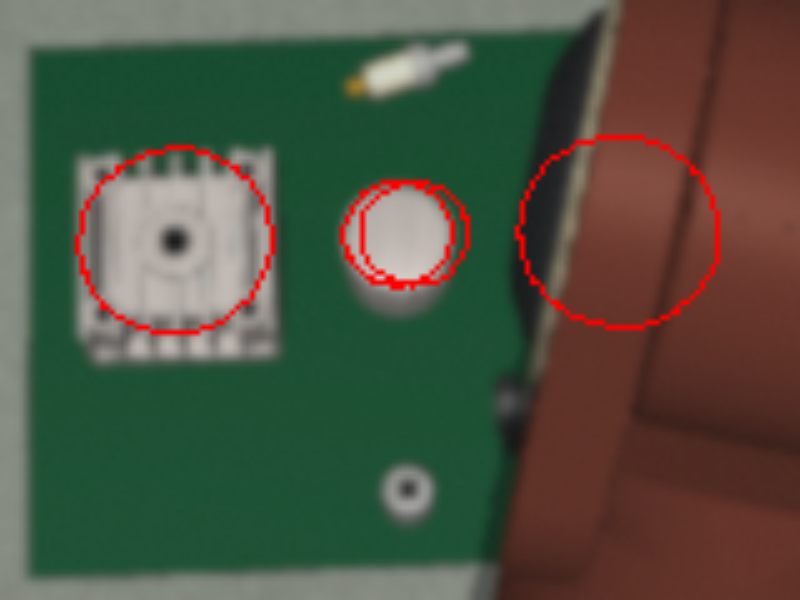

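View pics/w15.png

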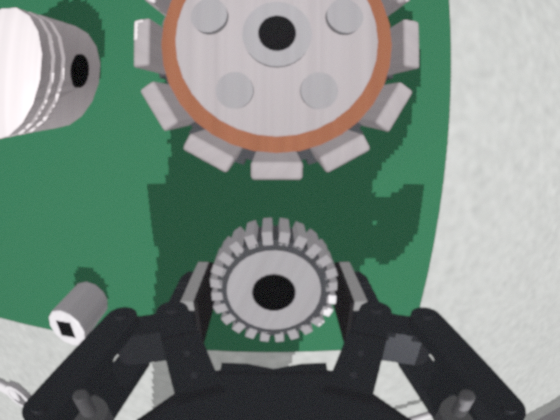

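>>> {"name": "drive_tool", "arguments": {"targets": [[0.0854, [0.0, 0, 0], [0, 0, 0]], [0.0854, [0, 0, 0], [0, 0, 0]], [0.0854, [0, 0, 0], [0, 0, 0]], [0.0854, [0, 0, 0.03], [0, 0, 0]], [0.0854, [0, 0, 0.05], [0, 0, 0]]]}}

```text
time_s: 18.52
ee_pos: [465.1, -137.0, 56.4]
tcp_rot: [-0.275, 1.567, 2.87]
contact_force: [1.7, -1.1, 0.8]
grip_width: 0.998
```

>>> {"name": "drive_tool", "arguments": {"targets": [[0.0854, [0.01, 0.01, 0.06], [0, 0, 0]], [0.0854, [0.02, 0.03, 0.06], [0, 0, 0]], [0.0854, [0.02, 0.04, 0.04], [0, 0, 0]], [0.0854, [0.01, 0.02, 0.02], [0, 0, 0]], [0.0854, [0, 0, 0.0], [0, 0, 0]]]}}

```text
time_s: 19.15
ee_pos: [525.6, -38.5, 231.7]
tcp_rot: [-2.944, 1.567, 0.205]
contact_force: [0.2, -1.3, -0.1]
grip_width: 1.0
```

Run:
```python
from h import *
viewer.grab_frame('wrist')
s,f=save('wrist','w16'); print(s['ee_pos'],s['joint_velocities'],s['time_s'])
```

```text
[523.81555927 -40.59851227 230.15595454] [0.02652841 0.01697753 0.03600264 0.04451789 0.00834066 0.00159055
 0.000356  ] 19.2
```

View pics/w16.png

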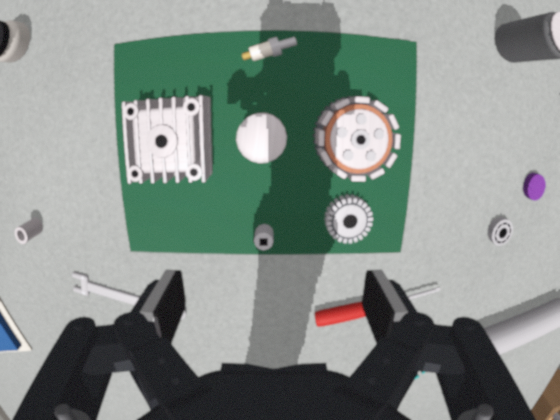

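Run:
```python
from h import *
np.set_printoptions(precision=1,suppress=True)
s,f=ld('w16')
im=cv2.resize(f['img'],None,fx=4,fy=4,interpolation=2)
def circ(c,r,z,col):
  pts=np.array([proj(f,[c[0]+r*np.cos(t),c[1]+r*np.sin(t),z],s) for t in np.linspace(0,6.28,90)])
  cv2.polylines(im,[np.int32(((pts+.5)*4-.5)*8)],True,col,1,shift=3)
circ((570.9,-26.8),27,51,(255,0,0)); circ((570.9,-23.8),27,51,(0,0,255))
circ((571.2,-137.9),50,43,(255,0,0)); circ((466.2,-138),30,21,(255,0,0)); circ((466.2,-138),10,21,(255,0,0))
sq=np.array([proj(f,[570.5+a*48,84.2+b*48,53],s) for a,b in [(-1,-1),(-1,1),(1,1),(1,-1)]])
cv2.polylines(im,[np.int32(((sq+.5)*4-.5)*8)],True,(255,0,0),1,shift=3)
cv2.imwrite('pics/c16.png',cv2.resize(im[340:1020,460:1640],(800,461),interpolation=cv2.INTER_AREA)[:,:,::-1])
cv2.imwrite('pics/c16b.png',im[400:680,880:1220][:,:,::-1])
cv2.imwrite('pics/c16c.png',im[340:1020,1200:1660][:,:,::-1][:600])
```

```text
(no output)
```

View pics/c16.png

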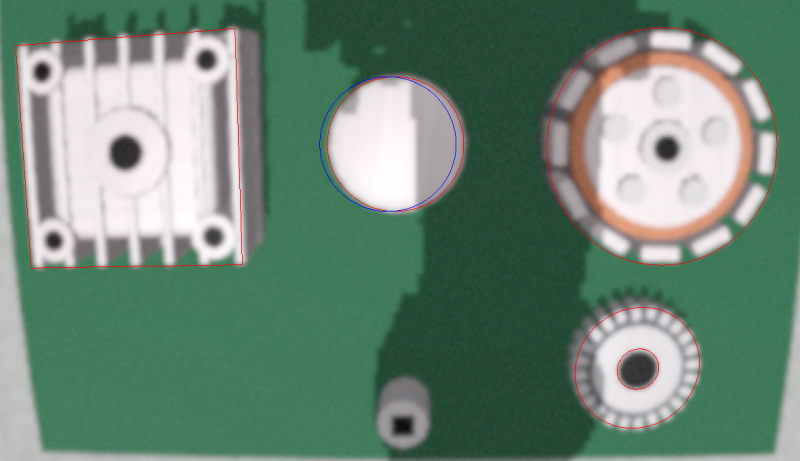

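View pics/c16b.png

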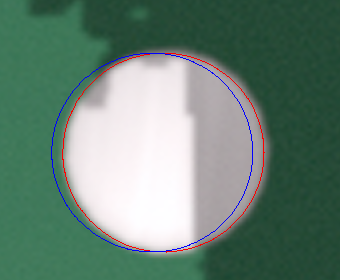

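View pics/c16c.png

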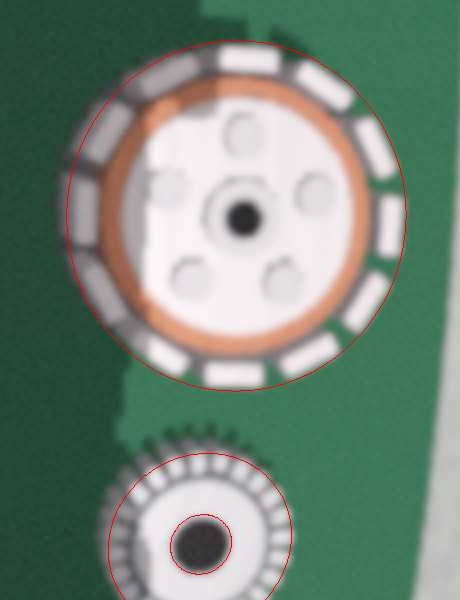

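>>> {"name": "drive_tool", "arguments": {"targets": [[0.0854, [-0.006, -0.03, 0], [0, 0, 0]], [0.0854, [-0.012, -0.05, 0], [0, 0, 0]], [0.0854, [-0.012, -0.055, 0], [0, 0, 0]], [0.0854, [-0.012, -0.055, -0.02], [0, 0, 0]], [0.0854, [-0.012, -0.055, -0.03], [0, 0, 0]]]}}

```text
time_s: 19.88
ee_pos: [468.0, -287.9, 179.7]
tcp_rot: [0.516, 1.569, -2.627]
contact_force: [0.5, -0.5, -0.2]
grip_width: 0.995
```

>>> {"name": "drive_tool", "arguments": {"targets": [[0.0854, [-0.012, -0.05, -0.04], [0, 0, 0]], [0.0854, [-0.01, -0.035, -0.05], [0, 0, 0]], [0.0854, [-0.005, -0.02, -0.035], [0, 0, 0]], [0.0854, [0, -0.005, -0.005], [0, 0, 0]], [0.0854, [0, 0, 0], [0, 0, 0]]]}}

```text
time_s: 20.5
ee_pos: [443.4, -392.4, 52.6]
tcp_rot: [-0.859, 1.57, 2.285]
contact_force: [1.3, 0.1, -0.1]
grip_width: 1.003
```

Run:
```python
from h import *
np.set_printoptions(precision=3,suppress=True)
viewer.grab_frame('wrist')
s,f=save('wrist','w17'); print(s['ee_pos'],s['joint_velocities'],s['time_s'])
print(R.from_euler('xyz',s['tcp_rot']).as_matrix().round(3))
im=f['img'].copy()
for r in (22,):
  pts=np.array([proj(f,[443.3+r*np.cos(t),-395.8+r*np.sin(t),16],s) for t in np.linspace(0,6.28,90)])
  cv2.polylines(im,[np.int32(pts*8)],True,(255,0,0),1,shift=3)
cv2.imwrite('pics/c17.png',im[:,:,::-1])
```

```text
[ 444.581 -391.994   53.605] [-0.017 -0.023 -0.01  -0.009 -0.001 -0.001  0.   ] 20.55
[[ 0.001  0.003 -1.   ]
 [-0.    -1.    -0.003]
 [-1.     0.    -0.001]]
```

View pics/c17.png

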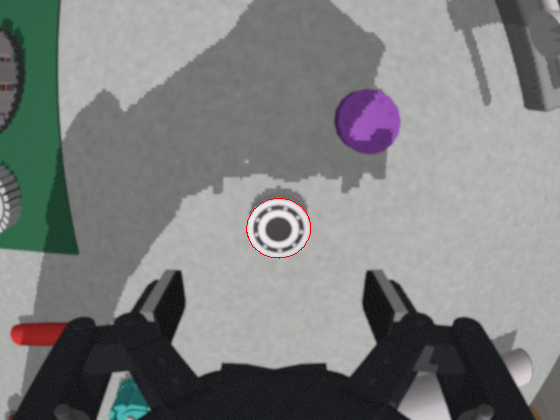

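>>> {"name": "drive_tool", "arguments": {"targets": [[0.0854, [-0.001, -0.004, -0.03], [0, 0, 0]], [0.0854, [0, 0, -0.03], [0, 0, 0]], [0.07, [0, 0, -0.01], [0, 0, 0]], [0.06, [0, 0, -0.004], [0, 0, 0]], [0.055, [0, 0, 0], [0, 0, 0]]], "grip_force": 40}}

```text
time_s: 21.22
ee_pos: [443.8, -396.6, -20.2]
tcp_rot: [2.541, 1.569, -0.597]
contact_force: [-0.3, 0.8, 0.7]
grip_width: 0.644
```

Run:
```python
from h import *
viewer.grab_frame('wrist')
s=manip.state();print(s['ee_pos'],s['grip_width'],s['contact_force'])
s,f=save('side','s18')
cv2.imwrite('pics/cs18.png',cv2.resize(f['img'][110:190,260:360],None,fx=7,fy=7,interpolation=2)[:,:,::-1])
for z in (0,5,10): print(proj(f,(443,-362,z)))
```

```text
[ 443.83211458 -396.84024768  -20.05711627] 0.6480957852500797 [0.81128241 0.17776359 1.05447635]
[311.72707676 167.4496696 ]
[311.75796416 165.96996291]
[311.78897191 164.48449062]
```

View pics/cs18.png

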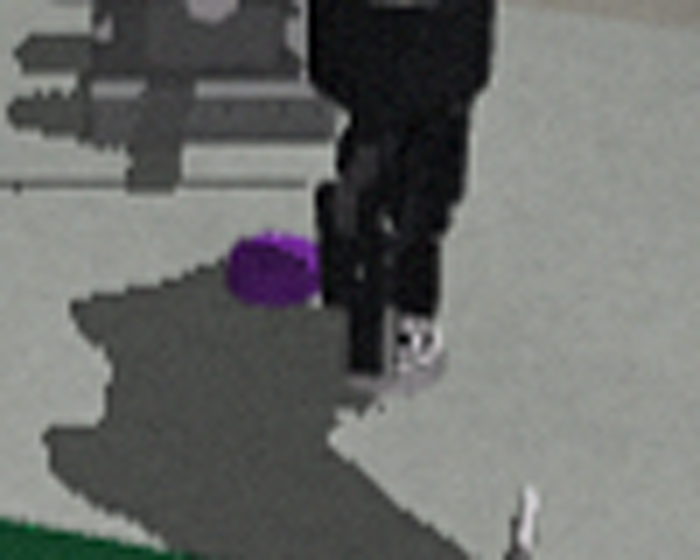

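>>> {"name": "drive_tool", "arguments": {"targets": [[0.055, [0, 0.001, -0.002], [0, 0, 0]], [0.04, [0, 0, -0.001], [0, 0, 0]], [0.035, [0, 0, 0], [0, 0, 0]], [0.035, [0, 0, 0], [0, 0, 0]], [0.035, [0, 0, 0], [0, 0, 0]]]}}

```text
time_s: 21.95
ee_pos: [443.2, -395.4, -23.3]
tcp_rot: [2.988, 1.57, -0.151]
contact_force: [-0.3, 0.2, 4.8]
grip_width: 0.499
```

Run:
```python
from h import *
viewer.grab_frame('wrist')
s,f=save('wrist','w19');print(s['ee_pos'],s['grip_width'],s['contact_force'])
cv2.imwrite('pics/c19.png',cv2.resize(f['img'][200:350,180:380],None,fx=4,fy=4)[:,:,::-1])
```

```text
[ 443.2006811  -395.41848505  -23.32112007] 0.4914616190680611 [-0.28096915  1.07715011  5.46912113]
```

View pics/c19.png

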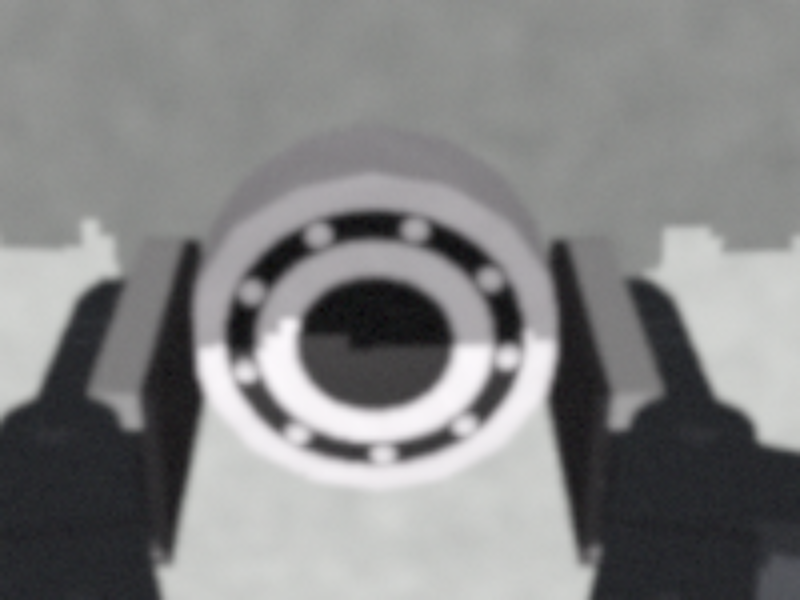

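>>> {"name": "drive_tool", "arguments": {"targets": [[0.035, [0, 0, 0.025], [0, 0, 0]], [0.035, [0, 0, 0.045], [0, 0, 0]], [0.035, [0.002, 0.025, 0.02], [0, 0, 0]], [0.035, [0.004, 0.045, 0], [0, 0, 0]], [0.035, [0.004, 0.045, 0], [0, 0, 0]]]}}

```text
time_s: 22.68
ee_pos: [453.0, -279.3, 66.1]
tcp_rot: [3.041, 1.57, -0.099]
contact_force: [0.2, -0.2, -1.5]
grip_width: 0.496
```

>>> {"name": "drive_tool", "arguments": {"targets": [[0.035, [0.004, 0.045, 0], [0, 0, 0]], [0.035, [0.004, 0.045, 0], [0, 0, 0]], [0.035, [0.003, 0.033, 0], [0, 0, 0]], [0.035, [0.002, 0.015, 0], [0, 0, 0]], [0.035, [0, 0.004, 0], [0, 0, 0]]]}}

```text
time_s: 23.3
ee_pos: [466.2, -138.3, 65.8]
tcp_rot: [2.28, 1.57, -0.858]
contact_force: [-0.7, -0.8, 0.1]
grip_width: 0.491
```

>>> {"name": "drive_tool", "arguments": {"targets": [[0.035, [0, 0, -0.02], [0, 0, 0]], [0.035, [0, 0, -0.025], [0, 0, 0]], [0.035, [0, 0, 0], [0, 0, 0]], [0.035, [0, 0, 0], [0, 0, 0]], [0.035, [0, 0, 0], [0, 0, 0]]]}}

```text
time_s: 23.92
ee_pos: [466.7, -139.1, 21.6]
tcp_rot: [2.796, 1.569, -0.344]
contact_force: [-0.5, -0.3, -1.1]
grip_width: 0.493
```

Run:
```python
from h import *
np.set_printoptions(precision=3,suppress=True)
viewer.grab_frame('wrist')
s,f=save('wrist','w20');print(s['ee_pos'],s['grip_width'],s['contact_force'])
print(R.from_euler('xyz',s['tcp_rot']).as_matrix().round(3))
```

```text
[ 466.598 -138.894   21.593] 0.49701298562390206 [ 0.119  0.139 -0.705]
[[ 0.002  0.002 -1.   ]
 [-0.001 -1.    -0.002]
 [-1.     0.001 -0.002]]
```

View pics/w20.png

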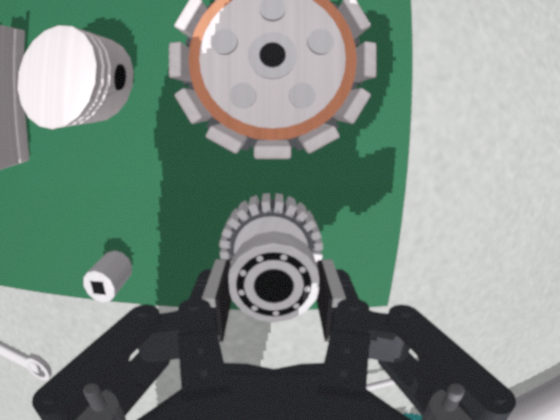

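Run:
```python
from h import *
s,f=ld('w20')
im=cv2.resize(f['img'],None,fx=4,fy=4,interpolation=2)
def circ(c,r,z,col):
  pts=np.array([proj(f,[c[0]+r*np.cos(t),c[1]+r*np.sin(t),z],s) for t in np.linspace(0,6.28,90)])
  cv2.polylines(im,[np.int32(((pts+.5)*4-.5)*8)],True,col,1,shift=3)
e=s['ee_pos']
circ((466.2,-138),30,21,(255,0,0));circ(e,22,e[2]+23.3+16,(0,0,255));circ((466.2,-138),30,3,(255,255,0))
cv2.imwrite('pics/c20.png',im[740:1320,840:1340][:,:,::-1])
```

```text
(no output)
```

View pics/c20.png

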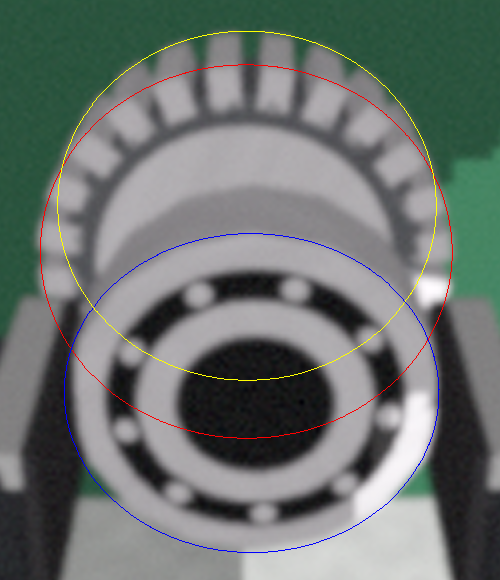

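>>> {"name": "drive_tool", "arguments": {"targets": [[0.035, [0, 0.001, -0.012], [0, 0, 0]], [0.035, [0, 0, -0.007], [0, 0, 0]], [0.035, [0, 0, -0.003], [0, 0, 0]], [0.035, [0, 0, -0.001], [0, 0, 0]], [0.035, [0, 0, 0], [0, 0, 0]]]}}

```text
time_s: 24.65
ee_pos: [466.1, -137.4, -2.2]
tcp_rot: [2.964, 1.57, -0.175]
contact_force: [-0.0, -0.2, -0.7]
grip_width: 0.496
```

>>> {"name": "drive_tool", "arguments": {"targets": [[0.035, [0, 0, -0.001], [0, 0, 0]], [0.035, [0, 0, -0.0005], [0, 0, 0]], [0.035, [0, 0, -0.0005], [0, 0, 0]], [0.035, [0, 0, 0], [0, 0, 0]], [0.035, [0, 0, 0], [0, 0, 0]]]}}

```text
time_s: 25.28
ee_pos: [466.3, -137.5, -2.4]
tcp_rot: [3.014, 1.569, -0.125]
contact_force: [-3.0, 1.2, 14.7]
grip_width: 0.496
```

>>> {"name": "drive_tool", "arguments": {"targets": [[0.0854, [0, 0, 0], [0, 0, 0]], [0.0854, [0, 0, 0], [0, 0, 0]], [0.0854, [0, 0, 0], [0, 0, 0]], [0.0854, [0, 0, 0.03], [0, 0, 0]], [0.0854, [0, 0, 0.05], [0, 0, 0]]]}}

```text
time_s: 25.9
ee_pos: [464.6, -137.0, 75.1]
tcp_rot: [-0.259, 1.566, 2.886]
contact_force: [1.2, -0.7, -0.6]
grip_width: 1.0
```

>>> {"name": "drive_tool", "arguments": {"targets": [[0.0854, [0, 0.01, 0.05], [0, 0, 0]], [0.0854, [0.005, 0.035, 0.03], [0, 0, 0]], [0.0854, [0.005, 0.045, 0], [0, 0, 0]], [0.0854, [0, 0.05, 0.0], [0, 0, 0]], [0.0854, [0, 0.05, 0], [0, 0, 0]]]}}

```text
time_s: 26.52
ee_pos: [475.8, 54.0, 155.7]
tcp_rot: [-3.105, 1.571, 0.039]
contact_force: [1.1, -0.2, -0.4]
grip_width: 0.998
```

>>> {"name": "drive_tool", "arguments": {"targets": [[0.0854, [-0.005, 0.055, 0], [0, 0, 0]], [0.0854, [-0.005, 0.055, 0], [0, 0, 0]], [0.0854, [-0.005, 0.055, 0], [0, 0, 0]], [0.0854, [-0.005, 0.05, 0.0], [0, 0, 0]], [0.0854, [-0.005, 0.04, 0], [0, 0, 0]]]}}

```text
time_s: 27.15
ee_pos: [450.1, 310.0, 155.3]
tcp_rot: [-0.476, 1.57, 2.67]
contact_force: [0.7, -0.0, 0.3]
grip_width: 1.002
```

>>> {"name": "drive_tool", "arguments": {"targets": [[0.0854, [-0.005, 0.02, 0], [0, 0, 0]], [0.0854, [0, 0.012, 0], [0, 0, 0]], [0.0854, [0, 0, 0], [0, 0, 0]], [0.0854, [0, 0, 0.0], [0, 0, 0]], [0.0854, [0, 0, 0], [0, 0, 0]]]}}

```text
time_s: 27.78
ee_pos: [446.6, 338.0, 155.9]
tcp_rot: [1.979, 1.57, -1.162]
contact_force: [-0.9, -0.6, 0.0]
grip_width: 1.0
```

Run:
```python
from h import *
np.set_printoptions(precision=3,suppress=True)
s,f=save('wrist','w21');print(s['ee_pos'],s['grip_width'],s['joint_velocities'],s['time_s'])
print(R.from_euler('xyz',s['tcp_rot']).as_matrix().round(3))
```

```text
[446.621 338.044 155.863] 0.9998534349691723 [-0.005 -0.    -0.008 -0.004  0.001 -0.001 -0.001] 27.775
[[ 0.     0.    -1.   ]
 [-0.001 -1.    -0.   ]
 [-1.     0.001 -0.   ]]
```

View pics/w21.png

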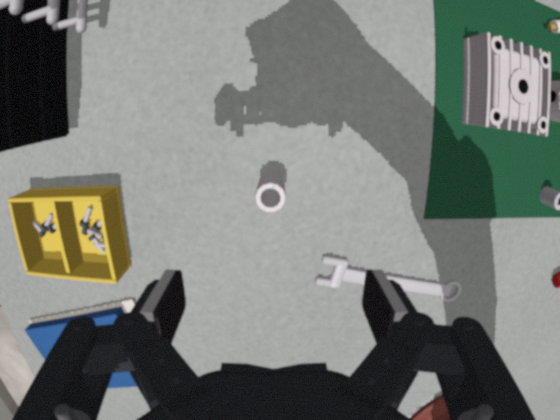

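Run:
```python
from h import *
np.set_printoptions(precision=1,suppress=True)
s,f=ld('w21')
print('spacer',at(f,(270.5,196.5),45,s),'box',at(f,(130,190),30,s),at(f,(128,280),10,s),at(f,(119,187),30,s),'wrench',at(f,(318,280),5,s),at(f,(325,255),5,s))
cv2.imwrite('pics/c21.png',cv2.resize(f['img'][150:225,235:310],None,fx=7,fy=7,interpolation=2)[:,:,::-1])
```

```text
spacer [447.7 340.2  45. ] box [451.  481.6  30. ] [334.4 513.   10. ] [454.3 494.   30. ] wrench [337.8 286.4   5. ] [369.7 280.4   5. ]
```

View pics/c21.png

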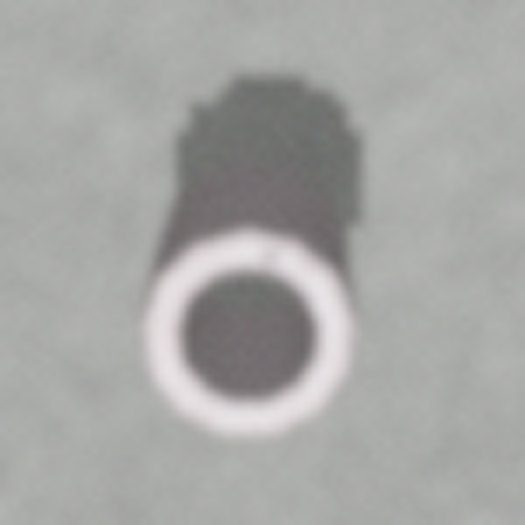

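>>> {"name": "drive_tool", "arguments": {"targets": [[0.0854, [0.001, 0.002, -0.03], [0, 0, 0]], [0.0854, [0, 0, -0.05], [0, 0, 0]], [0.0854, [0, 0, -0.05], [0, 0, 0]], [0.0854, [0, 0, -0.025], [0, 0, 0]], [0.0854, [0, 0, -0.005], [0, 0, 0]]]}}

```text
time_s: 28.45
ee_pos: [446.1, 340.3, -5.9]
tcp_rot: [0.722, 1.567, -2.418]
contact_force: [1.1, 0.7, -0.0]
grip_width: 1.0
```

>>> {"name": "drive_tool", "arguments": {"targets": [[0.06, [0, 0, 0], [0, 0, 0]], [0.04, [0, 0, 0], [0, 0, 0]], [0.02, [0, 0, 0], [0, 0, 0]], [0.015, [0, 0, 0], [0, 0, 0]], [0.015, [0, 0, 0], [0, 0, 0]]], "grip_force": 30}}

```text
time_s: 29.08
ee_pos: [447.6, 342.0, -3.1]
tcp_rot: [-2.461, 1.569, 0.684]
contact_force: [-0.7, -1.2, 5.7]
grip_width: 0.306
```

Run:
```python
from h import *
np.set_printoptions(precision=1,suppress=True)
viewer.grab_frame('wrist')
s,f=save('wrist','w22');print(s['ee_pos'],s['grip_width'],s['contact_force'],s['time_s'])
save('side','s22')
```

```text
[447.6 342.   -3.1] 0.31035837147537226 [-0.5 -0.1  6. ] 29.125
```

View pics/w22.png

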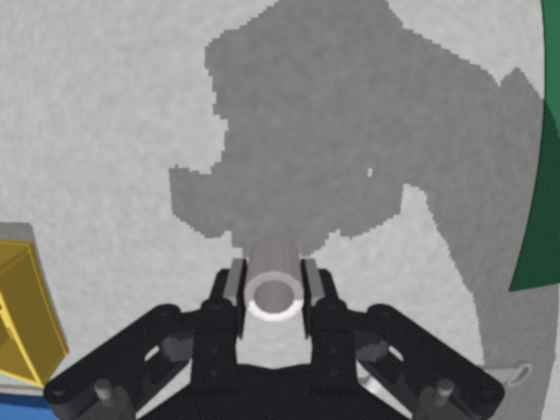

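View pics/s22.png

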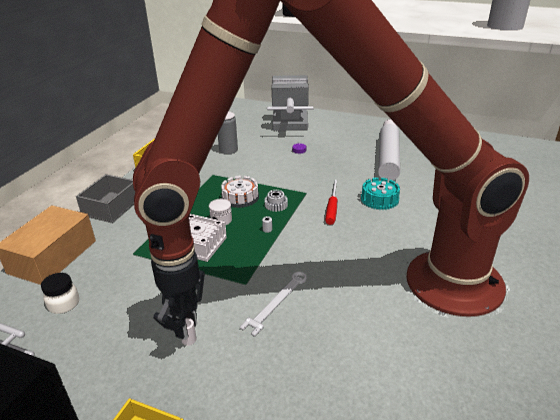

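>>> {"name": "drive_tool", "arguments": {"targets": [[0.015, [0, 0, 0.025], [0, 0, 0]], [0.015, [0, 0, 0.045], [0, 0, 0]], [0.015, [0.01, -0.012, 0.03], [0, 0, 0]], [0.015, [0.026, -0.032, 0], [0, 0, 0]], [0.015, [0.028, -0.035, 0], [0, 0, 0]]]}}

```text
time_s: 29.85
ee_pos: [511.3, 262.7, 96.3]
tcp_rot: [-2.229, 1.57, 0.917]
contact_force: [0.6, 0.8, -0.1]
grip_width: 0.301
```

>>> {"name": "drive_tool", "arguments": {"targets": [[0.015, [0.028, -0.035, 0], [0, 0, 0]], [0.015, [0.028, -0.035, 0], [0, 0, 0]], [0.015, [0.028, -0.035, 0], [0, 0, 0]], [0.015, [0.028, -0.034, 0], [0, 0, 0]], [0.015, [0.022, -0.025, 0], [0, 0, 0]]]}}

```text
time_s: 30.48
ee_pos: [645.7, 95.9, 95.4]
tcp_rot: [1.327, 1.57, -1.814]
contact_force: [-0.3, 0.5, -1.2]
grip_width: 0.305
```

>>> {"name": "drive_tool", "arguments": {"targets": [[0.015, [0.01, -0.012, 0], [0, 0, 0]], [0.015, [0.002, -0.002, 0], [0, 0, 0]], [0.015, [0, 0, 0], [0, 0, 0]], [0.015, [0, 0, 0], [0, 0, 0]], [0.015, [0, 0, 0], [0, 0, 0]]]}}

```text
time_s: 31.1
ee_pos: [656.5, 85.9, 95.9]
tcp_rot: [-1.23, 1.57, 1.917]
contact_force: [0.3, -0.4, -0.6]
grip_width: 0.304
```

Run:
```python
from h import *
np.set_printoptions(precision=3,suppress=True)
s,f=save('wrist','w23');print(s['ee_pos'],s['grip_width'],s['contact_force'],s['time_s'])
print(R.from_euler('xyz',s['tcp_rot']).as_matrix().round(3))
```

```text
[656.482  85.911  95.874] 0.3037768774088547 [ 0.319 -0.418 -0.649] 31.1
[[-0.     0.005 -1.   ]
 [ 0.001 -1.    -0.005]
 [-1.    -0.001  0.   ]]
```

View pics/w23.png

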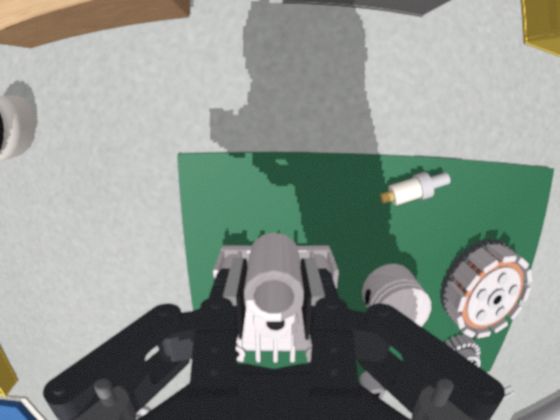

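>>> {"name": "drive_tool", "arguments": {"targets": [[0.015, [0.001, -0.0015, -0.02], [0, 0, 0]], [0.015, [0, 0, -0.035], [0, 0, 0]], [0.015, [0, 0, -0.025], [0, 0, 0]], [0.015, [0, 0, -0.008], [0, 0, 0]], [0.015, [0, 0, 0], [0, 0, 0]]]}}

```text
time_s: 31.78
ee_pos: [658.0, 83.3, 7.8]
tcp_rot: [-0.42, 1.571, 2.724]
contact_force: [0.2, 0.5, 0.2]
grip_width: 0.307
```

>>> {"name": "drive_tool", "arguments": {"targets": [[0.015, [0, 0, -0.003], [0, 0, 0]], [0.015, [0, 0, -0.003], [0, 0, 0]], [0.015, [0, 0, -0.001], [0, 0, 0]], [0.015, [0, 0, 0], [0, 0, 0]], [0.015, [0, 0, 0], [0, 0, 0]]]}}

```text
time_s: 32.4
ee_pos: [658.1, 83.1, 0.9]
tcp_rot: [-2.908, 1.57, 0.236]
contact_force: [-0.0, -0.6, 0.2]
grip_width: 0.307
```

Adjusting y by +1 mm and lowering to contact.

>>> {"name": "drive_tool", "arguments": {"targets": [[0.015, [-0.0005, 0.001, 0], [0, 0, 0]], [0.015, [0, 0, -0.001], [0, 0, 0]], [0.015, [0, 0, -0.0005], [0, 0, 0]], [0.015, [0, 0, 0], [0, 0, 0]], [0.015, [0, 0, 0], [0, 0, 0]]]}}

```text
time_s: 33.02
ee_pos: [657.6, 84.4, -0.0]
tcp_rot: [-2.276, 1.57, 0.869]
contact_force: [-2.1, -0.1, 5.1]
grip_width: 0.309
```

Run:
```python
from h import *
s,f=save('wrist','w24');print(s['ee_pos'],s['grip_width'],s['contact_force'],s['time_s'])
```

```text
[ 6.57579490e+02  8.44171527e+01 -1.96731308e-02] 0.3088567012676798 [-2.06665489 -0.07485876  5.05040266] 33.025
```

View pics/w24.png

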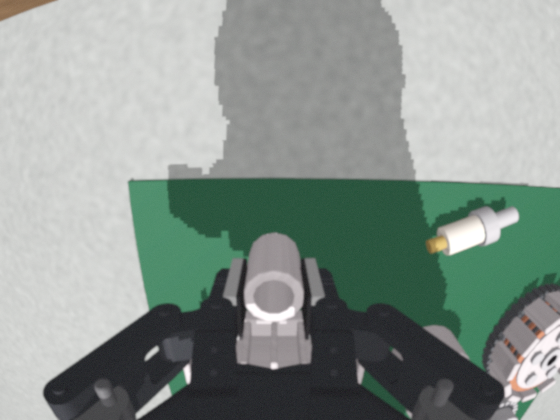

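>>> {"name": "drive_tool", "arguments": {"targets": [[0.05, [0, 0, 0], [0, 0, 0]], [0.07, [0, 0, 0], [0, 0, 0]], [0.0854, [0, 0, 0], [0, 0, 0]], [0.0854, [0, 0, 0.02], [0, 0, 0]], [0.0854, [0, 0, 0.04], [0, 0, 0]]]}}

```text
time_s: 33.7
ee_pos: [656.3, 83.9, 59.2]
tcp_rot: [0.141, 1.567, -2.998]
contact_force: [0.2, -0.5, 0.0]
grip_width: 0.998
```

>>> {"name": "drive_tool", "arguments": {"targets": [[0.0854, [0, 0, 0.055], [0, 0, 0]], [0.0854, [0, 0, 0.055], [0, 0, 0]], [0.0854, [-0.035, -0.035, 0.03], [0, 0, 0]], [0.0854, [-0.04, -0.04, 0.02], [0, 0, 0]], [0.0854, [-0.03, -0.03, 0.01], [0, 0, 0]]]}}

```text
time_s: 34.33
ee_pos: [551.7, -23.2, 232.4]
tcp_rot: [2.911, 1.566, -0.229]
contact_force: [-0.5, -0.4, 0.3]
grip_width: 0.997
```

>>> {"name": "drive_tool", "arguments": {"targets": [[0.0854, [-0.01, -0.01, 0.01], [0, 0, 0]], [0.0854, [0, 0, 0], [0, 0, 0]], [0.0854, [0, 0, 0], [0, 0, 0]], [0.0854, [0, 0, 0], [0, 0, 0]], [0.0854, [0, 0, 0], [0, 0, 0]]]}}

```text
time_s: 34.95
ee_pos: [542.7, -30.0, 238.5]
tcp_rot: [-0.32, 1.57, 2.826]
contact_force: [0.5, -0.2, -1.2]
grip_width: 0.998
```

Run:
```python
from h import *
np.set_printoptions(precision=1,suppress=True)
s,f=save('wrist','w25');print(s['ee_pos'],s['contact_force'],s['time_s'])
save('side','s25'); save('top','t25')
im=cv2.resize(f['img'],None,fx=4,fy=4,interpolation=2)
def circ(c,r,z,col):
  pts=np.array([proj(f,[c[0]+r*np.cos(t),c[1]+r*np.sin(t),z],s) for t in np.linspace(0,6.28,90)])
  cv2.polylines(im,[np.int32(((pts+.5)*4-.5)*8)],True,col,1,shift=3)
R_=(255,0,0)
circ((570.9,-26.8),27,51,R_);circ((571.2,-137.9),50,43,R_); circ((466.2,-138),30,21,R_);circ((466.2,-138),22,37,(0,0,255));circ((657.5,84.4),14,48,R_);circ((657.5,84.4),9,48,R_)
sq=np.array([proj(f,[570.5+a*48,84.2+b*48,53],s) for a,b in [(-1,-1),(-1,1),(1,1),(1,-1)]])
cv2.polylines(im,[np.int32(((sq+.5)*4-.5)*8)],True,R_,1,shift=3)
cv2.imwrite('pics/c25.png',cv2.resize(im,(800,600),interpolation=cv2.INTER_AREA)[:,:,::-1])
p=proj(f,(466.2,-138,21),s)*4; x,y=p.astype(int); cv2.imwrite('pics/c25g.png',im[max(0,y-170):y+170,x-200:x+200][:,:,::-1])
p=proj(f,(657,84,48),s)*4; x,y=p.astype(int); cv2.imwrite('pics/c25s.png',im[max(0,y-100):y+500,x-250:x+550][:,:,::-1])
```

```text
[542.7 -30.  238.5] [ 0.5 -0.2 -1.2] 34.95
```

View pics/c25.png

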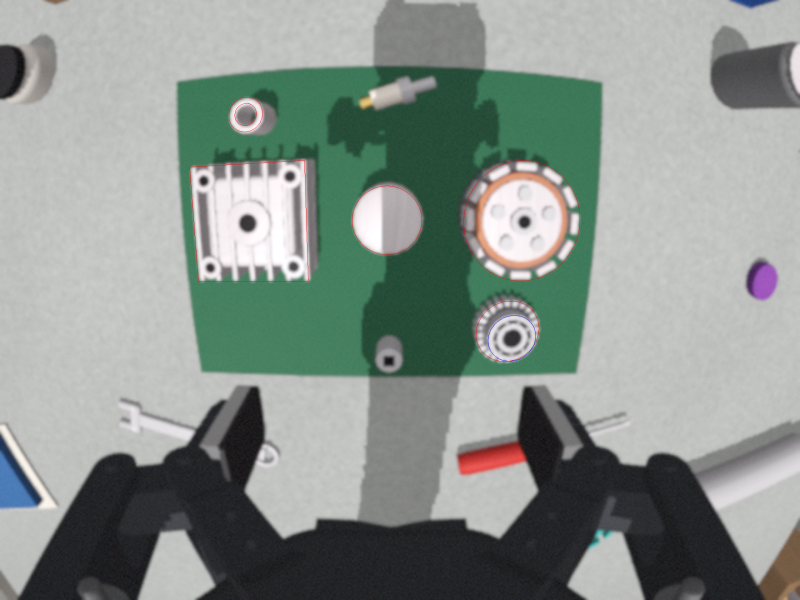

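View pics/c25g.png

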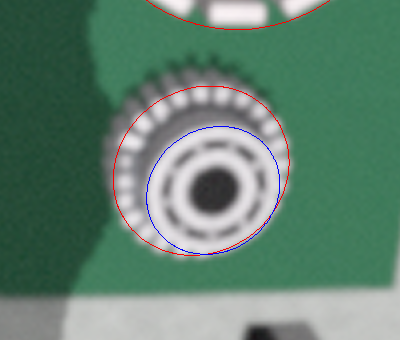

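View pics/c25s.png

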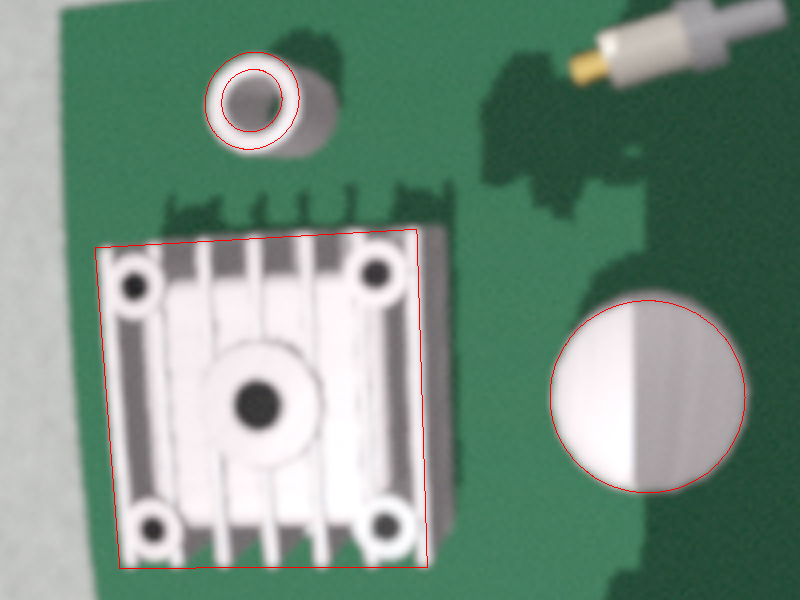

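View pics/s25.png

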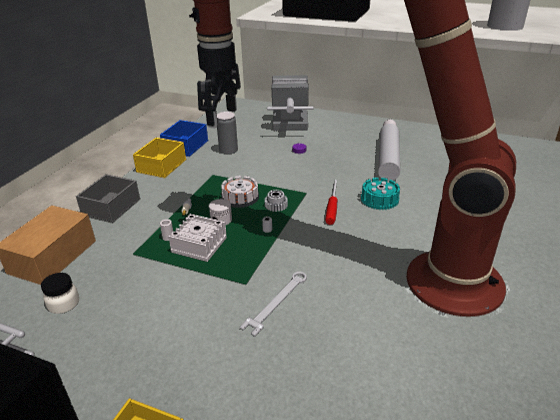

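Every part matches its target overlay to about 1 mm, the head and drum haven't moved, and the gripper is clear, so I'm handing in.

```bash
python3 -c "
from h import *
print(manip.state()['joint_velocities'].round(3)); print(manip.sign_off())"
```

```text
[ 0.004 -0.006  0.002  0.002 -0.     0.001  0.002]
the job is handed in; nothing more can be done
None
```

The job is done and handed in at about 35 s. I placed the piston first, then the gear, the bearing and the spacer tube:
- **Piston:** standing midway between head and drum, at about (571, -27).
- **Gear and bearing:** the gear lies flat in front of the drum at about (466, -138), with the bearing flat and centred on top.
- **Spacer tube:** standing behind the head at about (657.5, 84.5).

**Last checks:** In the final wrist picture every part matched its target outline to about 1 mm. The head and drum still matched the outlines I measured at the start. The side view shows everything upright and the gripper clear. The highest contact force I read was about 15 N, when I set the bearing down.

**What failed or disagreed:**
- **Gear grasp:** the first try closed above the gear without touching it. The fingertips stand about 25 mm higher than I had estimated, so I went lower and the second try held.
- **Piston position:** two readings, one from the edge of a wrist picture and one from the top camera, put it about 8 mm and 3.5 mm off. Two later wrist pictures, taken with it near the middle of the frame, put it on target to about 1 mm.

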